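Clamp an angle bracket in a twin-screw hold-down

ROBOT

A 6-joint arm with a two-finger parallel gripper is mounted at the origin on the work surface. World frame = base frame: x ahead of the robot, y to its left, z up, the work surface at z = 0. Lengths are in m, angles in degrees, forces in N, time in s.
With the tool pointing down it reaches from about 0.25 to 0.725 m from the base axis. Payload 9.7 kg.
Tool frame: the origin (TCP) lies between the finger pads; the fingertips stand 11 mm ahead of it and the grasp point (between the pads) lies 8 mm behind it; z points along the fingers, y is the direction in which the jaws open and shut (so a half turn about z gives the same grasp; the last joint's range is limited). The gripper opens to 85 mm and grips with 20 to 120 N. Pads are 22 mm wide; open, the fingers measure 114 mm over their backs; the gripper's body (76 mm by 85 mm) begins 54 mm behind the grasp point. The pads swing forward as they close: fully open they stand 13 mm farther back than shut.
Start: joints at [74.656, 4.979, 10.078, 95.1, 0, 90], TCP at [0.146, 0.53, 0.206] pointing down, gripper open.
Joint ranges: [-179.16, 179.16], [-48.56, 103.87], [-65.8, 70.77], [-126.05, 130.52], [-82.76, 87.17], [-180, 180]. Speed limits (degrees/s): [127.2, 127.2, 147.25, 180, 180, 180].

INTERFACE

Orientations are given as [roll, pitch, yaw] about the fixed x, y, z axes, in that order (R = Rz(yaw) Ry(pitch) Rx(roll)).
In Python, from workcell import bot gives the robot as it stands.
- The arm moves only by the tool play_rows, never from a script. Its argument "targets" is a list of rows, each an object of numbers: "fingers": the gripper command: -1 is shut, 1 is fully open, values between are in proportion; "x", "y", "z": the shift along the tool's x, y, z in m; "wx", "wy", "wz": the turn, a rotation vector about the tool's x, y, z in degrees. In form: [{"fingers": .., "x": .., "y": .., "z": .., "wx": .., "wy": .., "wz": ..}, ...]. A call has 1 to 20 rows; each row is the pose to reach, as a shift and turn from the pose commanded when the call began, along the tool's axes at that moment; what a row does not reach only later rows make up. A row lasts 1/12 s, in which the tool goes at most 41.7 mm and 7.16 degrees, less where a joint would pass 70% of its speed; a pose out of reach is approached as far as the arm can. A call with a gripper value outside its range is refused whole. The fingers move at their own pace and stop on an object; "grip_force" is the grip in N (left out, the last holds). Time passes only in rows, so rows that repeat a pose let the fingers close. It gives the time, the measured TCP pose, the force and the opening at its end, in the units of the state.
- bot.get_obs(): the state, without advancing time (a new reading comes with each control period).
- bot.camera(name): name is "scene" or "top" or "wrist"; returns (picture, depth): 420x560x3 uint8, blue, green, red; 420x560 float32, m along the optical axis (not along the pixel's ray), 0 where there is no reading.
- bot.get_calibration(name): a dict with "fx", "fy", "cx", "cy" (pixels), "distortion" ([k1, k2, p1, p2, k3] as OpenCV has them; the pictures are not rectified), "camera_from_world" (4x4, takes a point from world to camera coordinates). Camera axes: x right, y down, z forward; pixel columns grow to the right and rows downward; lengths in m; the calibration is good to about 2 mm. A picture is of the moment at which its call begins: read the wrist's pose just before it. get_calibration takes no time and is no camera call; for the wrist camera it gives the pose at the moment of the call.
- bot.job_done(): hands the job in, once; it reports no verdict.
Trained networks look in the newest picture that a camera, given by its name, has taken for a name from the list of things; names that differ only in an ending like _2 or _b are one class to them, and where a whole thing is asked for, a point or a joint stands for the part that bears it (a point fixed in the world has none). Each returns a list of dicts, best first, with "confidence" (0 to 1); they miss things now and then, are a little off and sometimes report something else, mostly with a low value. They report only what shows in the picture. A call takes as long as a camera call. They do not tell look-alikes from the thing itself.
- bot.look_for(query, camera): "extent" ([left, top, right, bottom] in pixels, round what is visible of it).
- bot.outline_of(query, camera): "region" (420x560 bool, what is visible of it) and "extent" ([left, top, right, bottom] in pixels, round what is visible of it).
- bot.place_of(query, camera): "point" ([row, column] in pixels: a listed point, or the origin of a listed thing).
The state is a dict: "time": time; "q": joint angles; "qd": joint speeds; "joint_efforts": joint torques, N m; "ee_pos": TCP position; "tcp_rot": TCP orientation; "wrist_force": force on the tool from outside, world axes, zero at the start; "torque": the same for the moment, N m; "opening": finger opening in m.
Only numpy, scipy, OpenCV 4.12 (cv2) and the standard library are available. Lean on these libraries where they do the work, as an engineer would, in place of code of your own. Each camera call takes 0.05 s, during which the arm holds its last target.

TASK

Slide the aluminium angle bracket under the blue clamp bar until it sits square against the two stop pins, midway between the screws, without ramming them. Then let go and screw the bar down with the two red knobs, turn and turn about in small steps so that neither end ever gets more than 8 mm ahead of the other, until the bar is level and both sprung rubber pads press firmly on the bracket, pushed in to roughly half of their 5 mm travel and never bottomed. Leave the other things on the bench alone.

Things in the scene. Friction and masses are not known exactly. Their poses are not given: they have to be found in the camera images.
- jig: Green steel bed 220 x 310 x 20 mm, fixed. Origin on the bench, midway below the two screws. Its x axis runs along the clamp bar from the near screw (x = -80 mm) to the far screw (x = +80 mm), both at y = 0; its y axis points from the stop pins towards the open side, so the bracket slides in along -y. The bed reaches from y = -100 to +210 mm.
- bar: Blue clamp bar 196 x 28 x 28 mm along the jig's x, carried by both screws; origin on its mid-line at the near screw, 71 mm above the bench when that knob reads 0; z up when level, x towards the far screw. Each knob moves its own end of the bar; the screws are 160 mm apart.
- bar_under (a point): Middle of the bar's underside. Below it a strip carries two black sprung rubber pads (20 mm across), 35 mm either side of the middle along the bar. The strip's packing varies: with both knobs at 0 the pads hang 3 to 11 mm over the bracket's plate, both alike, not measured. A pad yields at 8 N, adds 8 N per mm and bottoms after 5 mm: both at half travel press 56 N in all.
- knob_near (a joint): Angle of the red knob on the near screw (the jig's x = -80 mm): 0 fully raised, growing as it turns clockwise seen from above, up to 6.2 rad. It lowers its end of the bar by 5 mm per rad and stays where it is left. Dry friction of 0.22 N m resists motion either way; each N with which that end of the bar presses adds 0.005 N m, pushing the knob back anticlockwise.
- knob_far (a joint): The same for the red knob on the far screw (the jig's x = +80 mm).
- knob_near_grip (a point): Point to grip on the near knob, on its axis, 145 mm above the bench: a red upright wing 52 long x 13 thick x 34 mm tall whose top is 11 mm above this point and whose underside is 23 mm below it, over a 26 mm steel hub. The point's x axis lies along the wing: grip across its y.
- knob_far_grip (a point): The same for the far knob.
- bracket: Loose aluminium angle bracket, about 0.45 kg: flat plate 100 (x) x 140 (y) x 8 mm lying on the bed, with an upright leg 100 x 10 mm, 58 mm tall from the bed, along its +y edge. Origin at the middle of the plate's underside; it starts 45 to 85 mm short of the stop pins, roughly parallel to the jig's axes.
- bracket_leg (a point): Point to grip on the bracket: the middle of the upright leg, 38 mm above the bed, 20 mm below the leg's top; axes as the bracket's, so grip across y (10 mm thick).
- bracket_nose (a point): Middle of the top edge of the plate's leading (-y) edge, the edge that meets the stop pins; 135 mm from the leg's mid-plane.
- stop: Two steel stop pins 12 mm across, 16 mm tall on the bed behind the bar, 70 mm apart. Shoving the bracket against them with more than 45 N knocks them out of true.
- stop_line (a point): Where the bracket's nose must come: middle of the line that touches both pins, at the height of the plate's top, axes as the jig's.
- nut_tin: Small closed tin, 40 mm across, 30 mm tall, standing on the bed behind the far screw; leave it.
- hammer: Hammer lying on the bench; leave it.
- spanner: Spanner lying on the bench; leave it.
- oil_bottle: Closed bottle with a yellow label, 60 mm across, 160 mm tall; leave it.
- offcut: Dark steel offcut 70 x 40 x 30 mm; leave it.
- chip_brush: Brush lying on the bench; leave it.
Not all that is in view belongs to the job. What is shaped like the bracket but purple or turquoise is not meant.

How it is judged:
By the outcome, as a careful person would: the job done as asked, in the order asked, and still so for the second after the job is handed in, with the robot touching nothing.
It also fails if it takes over 72 s, if anything falls off the work surface, if the arm or the gripper's body presses on something with over 40 N, if the wrist force passes 120 N, or if a joint passes its speed limit or range.

## Working session

There is one attempt and no reset: what is moved stays moved. The work goes in short steps, Python scripts to look and compute and a tool call to move; the robot and the scene stay as the last step left them, time stands still between calls to the robot, and variables do not carry over. Pictures are saved under pics/ and viewed, and the job is handed in when it is done.

Besides the shell and the picture viewer there is one more tool, called after ">>>" as a command line: name --argument value ..., lists and objects as JSON in quotes. play_rows: Moves the arm, as the interface text tells. Its arguments: {"type":"object","properties":{"targets":{"type":"array","items":{"type":"object","properties":{"fingers":{"type":"number"},"x":{"type":"number"},"y":{"type":"number"},"z":{"type":"number"},"wx":{"type":"number"},"wy":{"type":"number"},"wz":{"type":"number"}}}},"grip_force":{"type":"number"}},"required":["targets"]}

```bash
ls; mkdir -p pics
cat > h.py <<'E'
import numpy as np, cv2
from workcell import bot
from scipy.spatial.transform import Rotation as R
def snap(name,fn):
    im,d=bot.camera(name); cv2.imwrite('pics/'+fn+'.png',im); np.save('pics/'+fn+'.npy',d); return im,d
def K(c): return np.array([[c['fx'],0,c['cx']],[0,c['fy'],c['cy']],[0,0,1]])
def px2w(c,uv,depth):
    uv=np.asarray(uv,float).reshape(-1,1,2)
    n=cv2.undistortPoints(uv,K(c),np.array(c['distortion']))[:,0]
    depth=np.asarray(depth,float).reshape(-1,1)
    P=np.hstack([n*depth,depth,np.ones_like(depth)])
    return (np.linalg.inv(np.array(c['camera_from_world']))@P.T).T[:,:3]
def px2plane(c,uv,z):
    a=px2w(c,uv,np.ones(len(np.reshape(uv,(-1,2))))*1.0); T=np.linalg.inv(np.array(c['camera_from_world']));o=T[:3,3]
    return o+(a-o)*((z-o[2])/(a[:,2]-o[2]))[:,None]
def w2px(c,P):
    T=np.array(c['camera_from_world']); 
    return cv2.projectPoints(np.asarray(P,float).reshape(-1,1,3),cv2.Rodrigues(T[:3,:3])[0],T[:3,3],K(c),np.array(c['distortion']))[0][:,0]
E
python3 - <<'E'
from h import *
print(bot.get_obs())
for n in ['scene','top','wrist']:
    snap(n,n+'0')
    c=bot.get_calibration(n); T=np.linalg.inv(np.array(c['camera_from_world'])); print(n,c['fx'],T.round(3).tolist())
    for q in ['bracket','knob_near','knob_far','stop_line','bracket_leg','bracket_nose','knob_near_grip','knob_far_grip','bar','jig']:
        print(q,[(np.round(r['point']).tolist(),round(r['confidence'],2)) for r in bot.place_of(q,n)][:3])
print(bot.get_obs()['time'])
E
```

```text
pics
{'time': 0.0, 'q': array([ 7.46559745e+01,  5.01078204e+00,  1.00362455e+01,  9.50998013e+01,
       -4.86935052e-04,  9.00005882e+01]), 'qd': array([-0.02002531, -0.06048088, -0.03161569,  0.05030228, -0.01388096,
       -0.0445875 ]), 'joint_efforts': array([-9.76637202e-04, -5.20390463e+01,  4.64798355e+01,  1.62575272e-02,
        4.03416095e-06, -8.15548162e-06]), 'ee_pos': array([0.14547328, 0.53014992, 0.20550219]), 'tcp_rot': array([-1.79925662e+02,  4.87697752e-04,  1.64655387e+02]), 'wrist_force': array([-0.37248333, -0.7878348 ,  0.07251059]), 'torque': array([-0.05707451,  0.00535075,  0.02982544]), 'opening': 0.08546637723358635}
scene 518.0344548706881 [[0.259, 0.73, -0.633, 1.422], [0.966, -0.186, 0.181, -0.32], [0.014, -0.658, -0.753, 1.177], [0.0, 0.0, 0.0, 1.0]]
bracket [([208.0, 366.0], 0.82), ([186.0, 228.0], 0.75), ([304.0, 402.0], 0.63)]Traceback (most recent call last):
  File "<stdin>", line 7, in <module>
ValueError: it knows: bar, bar_under, bracket, bracket_leg, bracket_nose, chip_brush, hammer, jig, knob_far_grip, knob_near_grip, nut_tin, offcut, oil_bottle, spanner, stop, stop_line
```

Run:
```python
from h import *
for n in ['scene','top','wrist']:
    im,d=snap(n,n+'0')
    c=bot.get_calibration(n); T=np.linalg.inv(np.array(c['camera_from_world'])); print(n,c['fx'],T.round(3).tolist())
    for q in ['bracket','stop_line','bracket_leg','bracket_nose','knob_near_grip','knob_far_grip','bar','jig']:
        out=[]
        for r in bot.place_of(q,n)[:3]:
            p=r['point']; v,u=int(p[0]),int(p[1]); 
            w=px2w(c,[[p[1],p[0]]],[d[min(v,419),min(u,559)]])[0] 
            out.append((np.round(p).tolist(),round(r['confidence'],2),w.round(3).tolist()))
        print(q,out)
print(bot.get_obs()['time'])
```

```text
scene 518.0344548706881 [[0.259, 0.73, -0.633, 1.422], [0.966, -0.186, 0.181, -0.32], [0.014, -0.658, -0.753, 1.177], [0.0, 0.0, 0.0, 1.0]]
bracket [([208.0, 367.0], 0.95, [0.483, 0.22, 0.007]), ([305.0, 403.0], 0.67, [0.826, 0.191, 0.007]), ([188.0, 228.0], 0.66, [0.292, -0.173, 0.004])]
stop_line []
bracket_leg [([224.0, 327.0], 0.97, [0.553, 0.064, 0.06]), ([171.0, 210.0], 0.97, [0.254, -0.218, 0.056]), ([273.0, 412.0], 0.9, [0.767, 0.233, 0.054])]
bracket_nose [([239.0, 280.0], 0.84, [0.539, -0.069, 0.018]), ([200.0, 384.0], 0.84, [0.469, 0.282, 0.012]), ([193.0, 250.0], 0.73, [0.33, -0.11, 0.006])]
knob_near_grip [([194.0, 256.0], 0.45, [0.338, -0.093, 0.003])]
knob_far_grip [([239.0, 273.0], 0.53, [0.644, -0.118, 0.163]), ([234.0, 264.0], 0.45, [0.56, -0.121, 0.082])]
bar [([209.0, 261.0], 0.64, [0.472, -0.107, 0.084]), ([247.0, 264.0], 0.24, [0.607, -0.13, 0.085])]
jig [([250.0, 265.0], 0.93, [0.617, -0.13, 0.084])]
top 406.20297974690095 [[-0.007, -0.995, 0.1, 0.422], [-1.0, 0.004, -0.022, -0.038], [0.022, -0.1, -0.995, 1.483], [0.0, 0.0, 0.0, 1.0]]
bracket [([214.0, 261.0], 
[... 357 characters left out ...]
96.0], 0.92, [0.324, -0.121, 0.003]), ([132.0, 222.0], 0.84, [0.869, 0.149, 0.004]), ([236.0, 180.0], 0.64, [0.483, 0.295, 0.01])]
knob_near_grip [([241.0, 302.0], 0.49, [0.462, -0.142, 0.017])]
knob_far_grip [([211.0, 243.0], 0.66, [0.566, 0.065, 0.076]), ([191.0, 295.0], 0.58, [0.631, -0.113, 0.119])]
bar [([239.0, 296.0], 0.82, [0.467, -0.113, 0.158])]
jig [([216.0, 291.0], 0.87, [0.547, -0.103, 0.087]), ([226.0, 153.0], 0.22, [0.52, 0.389, 0.029])]
wrist 292.3749512816986 [[0.265, 0.92, 0.289, 0.07], [0.964, -0.252, -0.08, 0.55], [-0.001, 0.3, -0.954, 0.373], [0.0, 0.0, 0.0, 1.0]]
bracket []
stop_line []
bracket_leg []
bracket_nose []
knob_near_grip []
knob_far_grip []
bar []
jig []
1.45
```

View pics/scene0.png

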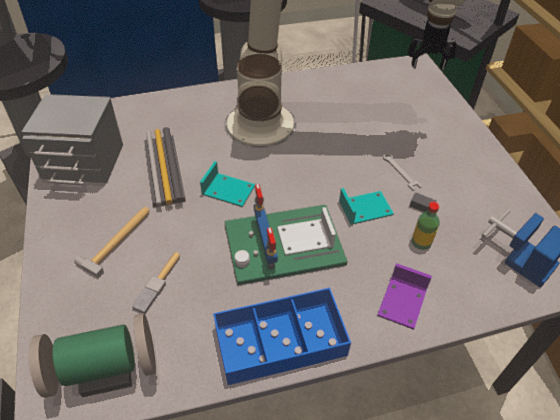

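View pics/top0.png

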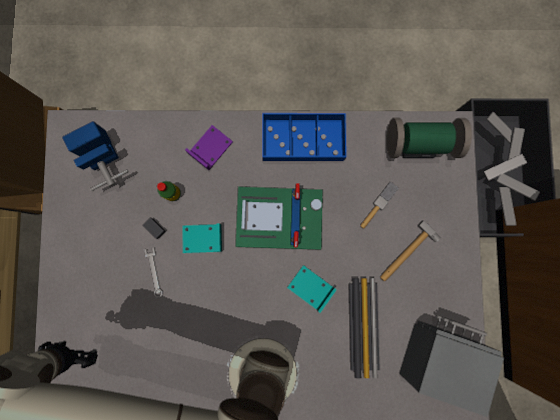

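View pics/wrist0.png

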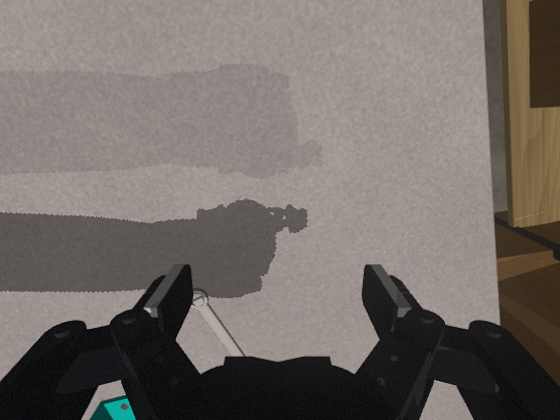

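```bash
cat >> h.py <<'E'
def delta(pos,yaw,frm=None,roll=180,pitch=0):
    o=bot.get_obs() if frm is None else None
    p,r=(o['ee_pos'],o['tcp_rot']) if o else frm
    R0=R.from_euler('xyz',r,degrees=True); R1=R.from_euler('xyz',[roll,pitch,yaw],degrees=True)
    return R0.inv().apply(np.array(pos)-p).round(4).tolist(),(R0.inv()*R1).as_rotvec(degrees=True).round(2).tolist()
E
python3 - <<'E'
from h import *
print(delta([.60,-.04,.30],0))
im=cv2.imread('pics/top0.png')[170:265,220:340]; cv2.imwrite('pics/top0c.png',cv2.resize(im,None,fx=6,fy=6,interpolation=cv2.INTER_CUBIC))
E
```

```text
([-0.5892, -0.4298, -0.0938], [-0.0, -0.0, 164.66])
```

View pics/top0c.png

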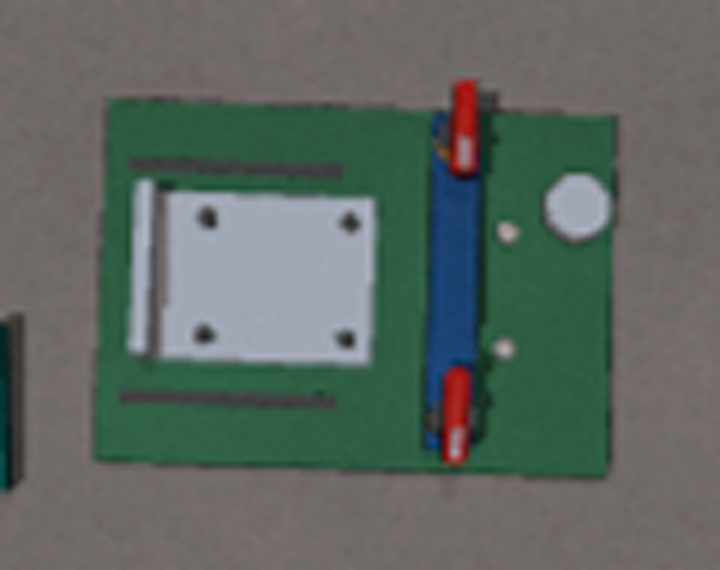

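>>> play_rows --targets '[{"fingers": 1, "x": -0.2, "y": -0.14, "z": -0.09, "wz": 50}, {"fingers": 1, "x": -0.2, "y": -0.14, "z": -0.09, "wz": 50}, {"fingers": 1, "x": -0.3, "y": -0.21, "z": -0.09, "wz": 80}, {"fingers": 1, "x": -0.59, "y": -0.43, "z": -0.094, "wz": 164.6}, {"fingers": 1, "x": -0.59, "y": -0.43, "z": -0.094, "wz": 164.6}, {"fingers": 1, "x": -0.59, "y": -0.43, "z": -0.094, "wz": 164.6}, {"fingers": 1, "x": -0.59, "y": -0.43, "z": -0.094, "wz": 164.6}, {"fingers": 1, "x": -0.59, "y": -0.43, "z": -0.094, "wz": 164.6}, {"fingers": 1, "x": -0.59, "y": -0.43, "z": -0.094, "wz": 164.6}, {"fingers": 1, "x": -0.59, "y": -0.43, "z": -0.094, "wz": 164.6}, {"fingers": 1, "x": -0.59, "y": -0.43, "z": -0.094, "wz": 164.6}, {"fingers": 1, "x": -0.59, "y": -0.43, "z": -0.094, "wz": 164.6}, {"fingers": 1, "x": -0.59, "y": -0.43, "z": -0.094, "wz": 164.6}, {"fingers": 1, "x": -0.59, "y": -0.43, "z": -0.094, "wz": 164.6}, {"fingers": 1, "x": -0.59, "y": -0.43, "z": -0.094, "wz": 164.6}, {"fingers": 1, "x": -0.59, "y": -0.43, "z": -0.094, "wz": 164.6}, {"fingers": 1, "x": -0.59, "y": -0.43, "z": -0.094, "wz": 164.6}, {"fingers": 1, "x": -0.59, "y": -0.43, "z": -0.094, "wz": 164.6}, {"fingers": 1, "x": -0.59, "y": -0.43, "z": -0.094, "wz": 164.6}, {"fingers": 1, "x": -0.59, "y": -0.43, "z": -0.094, "wz": 164.6}]'

```text
$.targets[0]: bad value
```

>>> play_rows --targets '[{"fingers": 1, "x": -0.2, "y": -0.14, "z": -0.09, "wx": 0, "wy": 0, "wz": 50}, {"fingers": 1, "x": -0.2, "y": -0.14, "z": -0.09, "wx": 0, "wy": 0, "wz": 50}, {"fingers": 1, "x": -0.3, "y": -0.21, "z": -0.09, "wx": 0, "wy": 0, "wz": 80}, {"fingers": 1, "x": -0.59, "y": -0.43, "z": -0.094, "wx": 0, "wy": 0, "wz": 164.6}, {"fingers": 1, "x": -0.59, "y": -0.43, "z": -0.094, "wx": 0, "wy": 0, "wz": 164.6}, {"fingers": 1, "x": -0.59, "y": -0.43, "z": -0.094, "wx": 0, "wy": 0, "wz": 164.6}, {"fingers": 1, "x": -0.59, "y": -0.43, "z": -0.094, "wx": 0, "wy": 0, "wz": 164.6}, {"fingers": 1, "x": -0.59, "y": -0.43, "z": -0.094, "wx": 0, "wy": 0, "wz": 164.6}, {"fingers": 1, "x": -0.59, "y": -0.43, "z": -0.094, "wx": 0, "wy": 0, "wz": 164.6}, {"fingers": 1, "x": -0.59, "y": -0.43, "z": -0.094, "wx": 0, "wy": 0, "wz": 164.6}, {"fingers": 1, "x": -0.59, "y": -0.43, "z": -0.094, "wx": 0, "wy": 0, "wz": 164.6}, {"fingers": 1, "x": -0.59, "y": -0.43, "z": -0.094, "wx": 0, "wy": 0, "wz": 164.6}, {"fingers": 1, "x": -0.59, "y": -0.43, "z": -0.094, "wx": 0, "wy": 0, "wz": 164.6}, {"fingers": 1, "x": -0.59, "y": -0.43, "z": -0.094, "wx": 0, "wy": 0, "wz": 164.6}, {"fingers": 1, "x": -0.59, "y": -0.43, "z": -0.094, "wx": 0, "wy": 0, "wz": 164.6}, {"fingers": 1, "x": -0.59, "y": -0.43, "z": -0.094, "wx": 0, "wy": 0, "wz": 164.6}, {"fingers": 1, "x": -0.59, "y": -0.43, "z": -0.094, "wx": 0, "wy": 0, "wz": 164.6}, {"fingers": 1, "x": -0.59, "y": -0.43, "z": -0.094, "wx": 0, "wy": 0, "wz": 164.6}, {"fingers": 1, "x": -0.59, "y": -0.43, "z": -0.094, "wx": 0, "wy": 0, "wz": 164.6}, {"fingers": 1, "x": -0.59, "y": -0.43, "z": -0.094, "wx": 0, "wy": 0, "wz": 164.6}]'

```text
time: 3.12
ee_pos: [0.6017, -0.0423, 0.2988]
tcp_rot: [-180.0, 0.1, 20.9]
wrist_force: [-0.7, 0.6, 0.2]
opening: 0.0854
```

>>> play_rows --targets '[{"fingers": 1, "x": 0, "y": 0, "z": 0, "wx": 0, "wy": 0, "wz": 20.9}, {"fingers": 1, "x": 0, "y": 0, "z": 0, "wx": 0, "wy": 0, "wz": 20.9}, {"fingers": 1, "x": 0, "y": 0, "z": 0, "wx": 0, "wy": 0, "wz": 20.9}, {"fingers": 1, "x": 0, "y": 0, "z": 0, "wx": 0, "wy": 0, "wz": 20.9}]'

```text
time: 3.45
ee_pos: [0.6008, -0.0405, 0.3001]
tcp_rot: [180.0, 0.0, 0.2]
wrist_force: [0.7, 0.3, -0.3]
opening: 0.0851
```

Run:
```python
from h import *
o=bot.get_obs(); print(o['time'],o['ee_pos'],o['tcp_rot'],o['qd'].round(1),o['q'].round(1))
n='wrist'
c=bot.get_calibration(n); im,d=snap(n,'w1')
import pickle; pickle.dump(c,open('pics/w1.pkl','wb'))
for q in ['bracket','stop_line','bracket_leg','bracket_nose','knob_near_grip','knob_far_grip','bar','jig','stop']:
        out=[]
        for r in bot.place_of(q,n)[:3]:
            p=r['point']; v,u=int(p[0]),int(p[1]); 
            w=px2w(c,[[p[1],p[0]]],[d[min(v,419),min(u,559)]])[0] 
            out.append((np.round(p).tolist(),round(r['confidence'],2),w.round(3).tolist()))
        print(q,out)
```

```text
3.45 [ 0.6007798  -0.04047329  0.30009523] [1.79998217e+02 6.87840823e-03 2.11589147e-01] [  0.   -0.1  -0.1  -0.    0.  -12.6] [ -3.9  16.4  34.  107.6  -0.  175.9]
bracket [([330.0, 346.0], 0.94, [0.297, -0.172, 0.008]), ([244.0, 126.0], 0.75, [0.473, 0.216, 0.007]), ([202.0, 250.0], 0.72, [0.553, 0.0, 0.029])]
stop_line [([211.0, 344.0], 0.86, [0.536, -0.148, 0.021]), ([214.0, 329.0], 0.34, [0.553, -0.113, 0.086])]
bracket_leg [([210.0, 203.0], 0.87, [0.555, 0.061, 0.078]), ([49.0, 66.0], 0.85, [0.76, 0.229, 0.046]), ([248.0, 158.0], 0.82, [0.48, 0.147, 0.042])]
bracket_nose [([205.0, 293.0], 0.9, [0.548, -0.067, 0.027]), ([310.0, 320.0], 0.67, [0.337, -0.121, 0.003]), ([247.0, 85.0], 0.59, [0.467, 0.285, 0.009])]
knob_near_grip [([172.0, 345.0], 0.68, [0.622, -0.114, 0.154]), ([294.0, 335.0], 0.63, [0.473, -0.112, 0.156])]
knob_far_grip [([170.0, 348.0], 0.88, [0.624, -0.117, 0.156])]
bar [([266.0, 326.0], 0.81, [0.474, -0.112, 0.088]), ([144.0, 42.0], 0.74, [0.64, 0.299, 0.032])]
jig [([206.0, 292.0], 0.74, [0.545, -0.065, 0.027]), ([202.0, 321.0], 0.73, [0.563, -0.104, 0.066])]
stop []
```

View pics/w1.png

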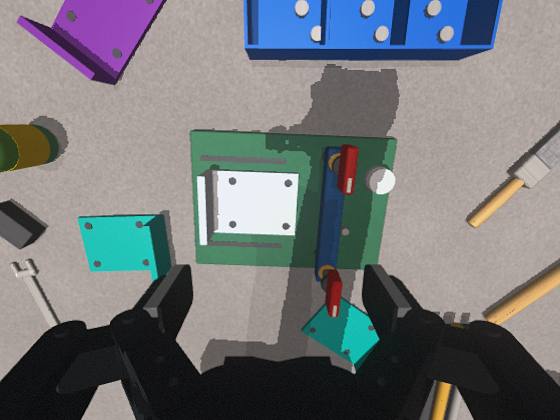

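```bash
cat > m.py <<'E'
from h import *
import pickle,sys
def analyse(c,im,d,box,tag):
    hsv=cv2.cvtColor(im,cv2.COLOR_BGR2HSV); H,S,V=[hsv[...,i].astype(int) for i in range(3)]
    vv,uu=np.mgrid[0:420,0:560]
    W=px2w(c,np.stack([uu,vv],-1).reshape(-1,2),d.reshape(-1)).reshape(420,560,3); W[d==0]=np.nan
    inb=(W[...,0]>box[0])&(W[...,0]<box[1])&(W[...,1]>box[2])&(W[...,1]<box[3])
    res={}
    def rect(mask,z,name):
        mask=(mask&inb).astype(np.uint8)
        n,l,st,_=cv2.connectedComponentsWithStats(mask)
        if n<2: print(name,'none');return
        k=1+np.argmax(st[1:,4]); cn=max(cv2.findContours((l==k).astype(np.uint8),cv2.RETR_EXTERNAL,cv2.CHAIN_APPROX_NONE)[0],key=cv2.contourArea)[:,0].astype(float)
        P=px2plane(c,cn,z)[:,:2]
        r=cv2.minAreaRect((P*1000).astype(np.float32))
        wz=W[l==k]
        print(tag,name,'rect',np.round(r[0],1),np.round(r[1],1),round(r[2],2),'n',st[k,4],'zmed',np.nanmedian(wz[:,2]).round(4))
    red=((H<8)|(H>172))&(S>150)&(V>60)
    for s,lo,hi in (('near',.42,.54),('far',.55,.70)):
        rect(red&(W[...,0]>lo)&(W[...,0]<hi)&(W[...,2]>.147),.156,'wing_'+s)
    green=(H>50)&(H<85)&(S>80)
    rect(cv2.morphologyEx((green&inb|(W[...,2]>.03)&inb).astype(np.uint8),cv2.MORPH_OPEN,np.ones((3,3)))>0,.02,'bed+')
    white=(S<60)&(V>90)
    rect(white&(W[...,2]>.022)&(W[...,2]<.036),.028,'plate')
    rect(white&(W[...,2]>.066)&(W[...,2]<.09),.078,'legtop')
    blue=(H>100)&(H<130)&(S>100)
    rect(blue&(W[...,2]>.078),.085,'bartop')
    return W
if __name__=='__main__':
    box=(.42,.69,-.24,.12)
    analyse(pickle.load(open('pics/w1.pkl','rb')),cv2.imread('pics/w1.png'),np.load('pics/w1.npy'),box,'w')
    for n in('top','scene'): analyse(bot.get_calibration(n),cv2.imread(f'pics/{n}0.png'),np.load(f'pics/{n}0.npy'),box,n)
E
python3 m.py
```

```text
w wing_near rect [ 467.3 -112.2] [13.4 54.1] 88.27 n 348 zmed 0.1551
w wing_far rect [ 624.3 -118.1] [13.7 50.6] 87.99 n 522 zmed 0.155
w bed+ rect [373.3 -48.1] [ 571.7 1140.5] 0.05 n 65468 zmed 0.3926
w plate rect [550.8  -5.9] [131.8 100.9] 88.12 n 5213 zmed 0.0275
w legtop rect [553.7  63.3] [ 11.7 100.7] 87.93 n 584 zmed 0.0774
w bartop rect [ 545.4 -115.6] [ 27.7 193.1] 88.06 n 1840 zmed 0.0844
top wing_near rect [ 467.6 -112.3] [ 9.8 48.9] 89.41 n 42 zmed 0.1561
top wing_far rect [ 626.  -117.2] [ 9.9 50.1] 89.4 n 40 zmed 0.1548
top bed+ rect [557.3 -60.2] [306.1 236.6] 89.07 n 3639 zmed 0.0209
top plate rect [553.5  -6.8] [129.6 101.1] 89.69 n 943 zmed 0.0281
top legtop rect [556.3  64.7] [10.6 98. ] 87.82 n 88 zmed 0.0776
top bartop rect [ 545.9 -115.3] [ 26.2 149.3] 87.45 n 269 zmed 0.0848
scene wing_near rect [ 472.1 -113.1] [12.  54.2] 86.68 n 51 zmed 0.1561
scene wing_far rect [ 630.6 -118.7] [13.9 50.6] 84.75 n 68 zmed 0.1576
scene bed+ rect [485.3 -57.6] [305.8 347.3] 87.81 n 4135 zmed 0.0232
scene plate rect [ 5.539e+02 -1.000e-01] [142.9 110.6] 88.27 n 1383 zmed 0.0298
scene legtop rect [558.2  63.2] [ 15.2 111.3] 88.02 n 151 zmed 0.0784
scene bartop rect [ 545.4 -116.2] [ 27.6 143.4] 86.72 n 268 zmed 0.0863
```

Run:
```python
from h import *
import pickle
c=bot.get_calibration('top'); im=cv2.imread('pics/top0.png')
def tojig(P,o=np.array([.5455,-.1153]),a=np.radians(-2.05)):
    d=np.asarray(P)[:,:2]-o; x=np.array([np.cos(a),np.sin(a)]); y=np.array([-np.sin(a),np.cos(a)]); return np.c_[d@x,d@y]*1000
print(tojig(px2plane(c,[[304.5,208.7],[304,228]],.036)), 'wings', tojig(np.array([[.4676,-.1123],[.626,-.1172]])),'leg',tojig(np.array([[.5563,.0647],[.5537,.0633]])))
g=cv2.resize(im[195:240,290:330],None,fx=14,fy=14,interpolation=cv2.INTER_NEAREST); cv2.imwrite('pics/pins.png',g)
cw=pickle.load(open('pics/w1.pkl','rb')); iw=cv2.imread('pics/w1.png')
print(tojig(px2plane(cw,[[345,232]],.036)), w2px(cw,[[.5775,-.155,.036]]))
g=cv2.resize(iw[130:280,290:410],None,fx=4,fy=4,interpolation=cv2.INTER_NEAREST); cv2.imwrite('pics/pinsw.png',g)
```

```text
[[ 34.07356509 -35.85540293]
 [-35.30374409 -35.70795267]] wings [[-77.95745814   0.21147106]
 [ 80.51644534   0.98083113]] leg [[  4.35419696 180.27113182]
 [  1.80594125 178.77902163]]
[[-37.89449939 -35.0036912 ]] [[352.50148456 188.01229444]]
```

View pics/pins.png

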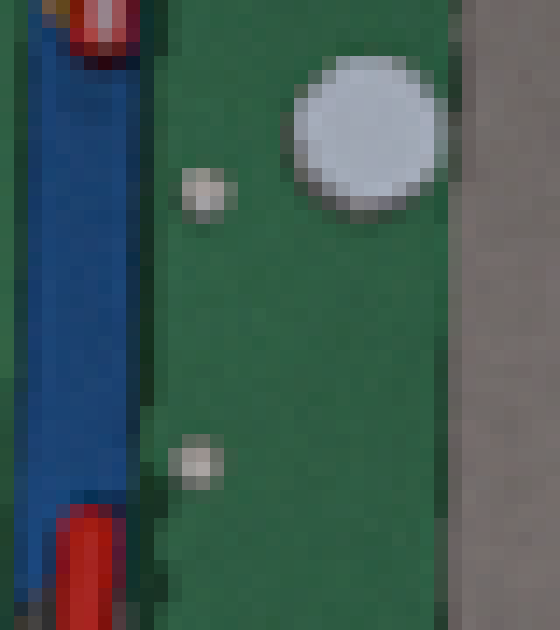

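View pics/pinsw.png

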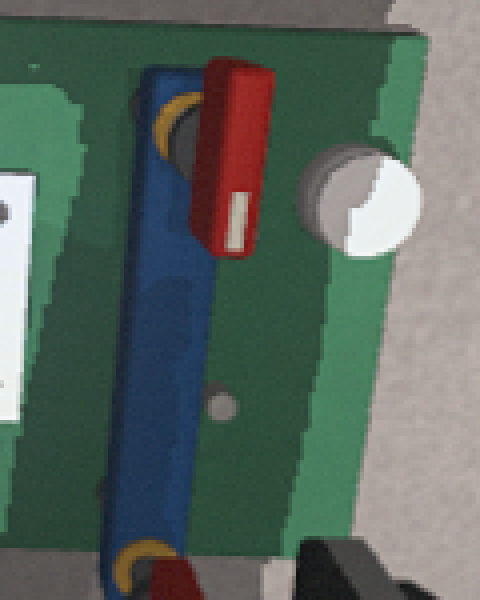

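>>> play_rows --targets '[{"fingers": 1, "x": -0.046, "y": -0.104, "z": 0.1, "wx": 0, "wy": 0, "wz": -90}, {"fingers": 1, "x": -0.046, "y": -0.104, "z": 0.1, "wx": 0, "wy": 0, "wz": -90}, {"fingers": 1, "x": -0.046, "y": -0.104, "z": 0.1, "wx": 0, "wy": 0, "wz": -90}, {"fingers": 1, "x": -0.046, "y": -0.104, "z": 0.1, "wx": 0, "wy": 0, "wz": -90}, {"fingers": 1, "x": -0.046, "y": -0.104, "z": 0.1, "wx": 0, "wy": 0, "wz": -90}, {"fingers": 1, "x": -0.046, "y": -0.104, "z": 0.1, "wx": 0, "wy": 0, "wz": -90}, {"fingers": 1, "x": -0.046, "y": -0.104, "z": 0.1, "wx": 0, "wy": 0, "wz": -90}, {"fingers": 1, "x": -0.046, "y": -0.104, "z": 0.1, "wx": 0, "wy": 0, "wz": -90}, {"fingers": 1, "x": -0.046, "y": -0.104, "z": 0.1, "wx": 0, "wy": 0, "wz": -90}, {"fingers": 1, "x": -0.046, "y": -0.104, "z": 0.1, "wx": 0, "wy": 0, "wz": -90}, {"fingers": 1, "x": -0.046, "y": -0.104, "z": 0.1, "wx": 0, "wy": 0, "wz": -90}, {"fingers": 1, "x": -0.046, "y": -0.104, "z": 0.1, "wx": 0, "wy": 0, "wz": -100}, {"fingers": 1, "x": -0.046, "y": -0.104, "z": 0.1, "wx": 0, "wy": 0, "wz": -120}, {"fingers": 1, "x": -0.046, "y": -0.104, "z": 0.1, "wx": 0, "wy": 0, "wz": -177.8}, {"fingers": 1, "x": -0.046, "y": -0.104, "z": 0.1, "wx": 0, "wy": 0, "wz": -177.8}, {"fingers": 1, "x": -0.046, "y": -0.104, "z": 0.1, "wx": 0, "wy": 0, "wz": -177.8}, {"fingers": 1, "x": -0.046, "y": -0.104, "z": 0.1, "wx": 0, "wy": 0, "wz": -177.8}, {"fingers": 1, "x": -0.046, "y": -0.104, "z": 0.1, "wx": 0, "wy": 0, "wz": -177.8}, {"fingers": 1, "x": -0.046, "y": -0.104, "z": 0.1, "wx": 0, "wy": 0, "wz": -177.8}, {"fingers": 1, "x": -0.046, "y": -0.104, "z": 0.1, "wx": 0, "wy": 0, "wz": -177.8}]'

```text
time: 5.62
ee_pos: [0.5538, 0.0632, 0.2002]
tcp_rot: [180.0, 0.0, 144.1]
wrist_force: [-0.8, 0.1, -0.2]
opening: 0.0853
```

Run:
```python
from h import *
o=bot.get_obs(); print(o['time'],o['ee_pos'],o['tcp_rot'],o['q'].round(1))
print(delta([.5545,.0637,.2],178))
```

```text
5.6167 [0.55375255 0.06317384 0.20021006] [1.79999699e+02 1.12436163e-03 1.44138731e+02] [ 6.5  5.9 10.4 94.5 -0.  42.4]
([-0.0003, 0.0009, 0.0002], [-0.0, 0.0, -33.86])
```

>>> play_rows --targets '[{"fingers": 1, "x": 0, "y": 0, "z": 0, "wx": 0, "wy": 0, "wz": -33.9}, {"fingers": 1, "x": 0, "y": 0, "z": 0, "wx": 0, "wy": 0, "wz": -33.9}, {"fingers": 1, "x": 0, "y": 0, "z": 0, "wx": 0, "wy": 0, "wz": -33.9}, {"fingers": 1, "x": 0, "y": 0, "z": 0, "wx": 0, "wy": 0, "wz": -33.9}, {"fingers": 1, "x": 0, "y": 0, "z": 0, "wx": 0, "wy": 0, "wz": -33.9}, {"fingers": 1, "x": 0, "y": 0, "z": 0, "wx": 0, "wy": 0, "wz": -33.9}]'

```text
time: 6.12
ee_pos: [0.5537, 0.0632, 0.2002]
tcp_rot: [180.0, -0.0, 177.9]
wrist_force: [-0.2, -0.6, -1.0]
opening: 0.0856
```

Run:
```python
from m import *
o=bot.get_obs(); print(o['time'],o['ee_pos'],o['tcp_rot'],o['qd'].round(1))
c=bot.get_calibration('wrist'); im,d=snap('wrist','w2'); pickle.dump(c,open('pics/w2.pkl','wb'))
analyse(c,im,d,(.42,.69,-.24,.12),'w2')
```

```text
6.1167 [0.55373967 0.06318507 0.20020578] [ 1.79999641e+02 -1.02689858e-04  1.77916642e+02] [-0.1 -0.  -0.   0.   0.1 10.5]
w2 wing_near rect [ 463.2 -108.4] [18.6 50. ] 87.72 n 1794 zmed 0.1547
w2 wing_far rect [ 612.9 -113.8] [18.5 42.4] 88.05 n 767 zmed 0.1543
w2 bed+ rect [675.9 -28.6] [699.7 505.3] 87.39 n 77006 zmed 0.1556
w2 plate rect [549.5  -5.5] [131.6  99.2] 87.92 n 8893 zmed 0.0275
w2 legtop rect [551.8  64.4] [ 9.7 99.1] 87.73 n 910 zmed 0.0774
w2 bartop rect [ 542.  -113.2] [ 30.6 192. ] 87.61 n 4612 zmed 0.0843
```

View pics/w2.png

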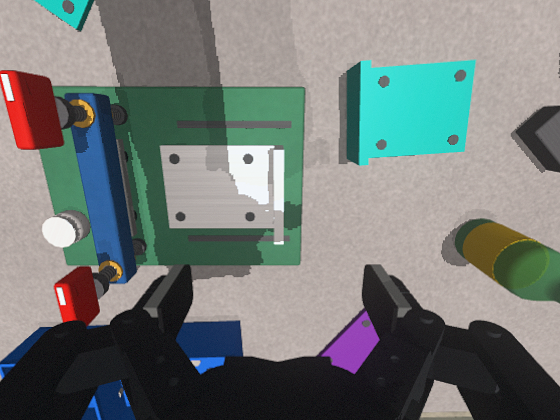

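Run:
```python
from h import *
import pickle
for k in('w1','w2'):
    c=pickle.load(open(f'pics/{k}.pkl','rb')); im=cv2.imread(f'pics/{k}.png')
    hsv=cv2.cvtColor(im,cv2.COLOR_BGR2HSV); g=(hsv[...,0]>50)&(hsv[...,0]<85)&(hsv[...,1]>70)
    # edges along columns at jig y=150..200 -> measure top and bottom rows of green; 
    for yy in (-.06,-.03,.0,.03,.06,.08):
        pts=[]
        # sample line across x at world y
        xs=np.arange(.40,.70,.0003); px=w2px(c,np.c_[xs,np.full_like(xs,yy),np.full_like(xs,.02)])
        v=np.array([g[int(round(q[1])),int(round(q[0]))] if 0<=q[0]<559.5 and 0<=q[1]<419.5 else False for q in px])
        i=np.where(v)[0]; print(k,yy,xs[i[0]].round(4),xs[i[-1]].round(4),'mid',((xs[i[0]]+xs[i[-1]])/2).round(4),(xs[i[-1]]-xs[i[0]]).round(4))
    for xx in (.48,.52,.6,.63):
        ys=np.arange(-.25,.13,.0003); px=w2px(c,np.c_[np.full_like(ys,xx),ys,np.full_like(ys,.02)])
        v=np.array([g[int(round(q[1])),int(round(q[0]))] if 0<=q[0]<559.5 and 0<=q[1]<419.5 else False for q in px])
        i=np.where(v)[0]; print(k,'x',xx,ys[i[0]].round(4),ys[i[-1]].round(4))
```

```text
w1 -0.06 0.4369 0.6544 mid 0.5457 0.2175
w1 -0.03 0.4387 0.6556 mid 0.5472 0.2169
w1 0.0 0.4405 0.6571 mid 0.5488 0.2166
w1 0.03 0.4405 0.6583 mid 0.5494 0.2178
w1 0.06 0.4423 0.6595 mid 0.5509 0.2172
w1 0.08 0.442 0.6595 mid 0.5508 0.2175
w1 x 0.48 -0.2116 0.0935
w1 x 0.52 -0.2137 0.092
w1 x 0.6 -0.1768 0.0899
w1 x 0.63 -0.2176 0.089
w2 -0.06 0.436 0.6529 mid 0.5445 0.2169
w2 -0.03 0.4372 0.6538 mid 0.5455 0.2166
w2 0.0 0.4381 0.655 mid 0.5466 0.2169
w2 0.03 0.4393 0.6562 mid 0.5478 0.2169
w2 0.06 0.4402 0.6571 mid 0.5487 0.2169
w2 0.08 0.4411 0.658 mid 0.5496 0.2169
w2 x 0.48 -0.1801 0.095
w2 x 0.52 -0.2131 0.0935
w2 x 0.6 -0.1768 0.0902
w2 x 0.63 -0.2176 0.0887
```

>>> play_rows --grip_force 50 --targets '[{"fingers": 1, "x": 0.001, "y": 0.0007, "z": 0.04, "wx": 0, "wy": 0, "wz": 0}, {"fingers": 1, "x": 0.001, "y": 0.0007, "z": 0.08, "wx": 0, "wy": 0, "wz": 0}, {"fingers": 0, "x": 0.001, "y": 0.0007, "z": 0.11, "wx": 0, "wy": 0, "wz": 0}, {"fingers": 0, "x": 0.001, "y": 0.0007, "z": 0.135, "wx": 0, "wy": 0, "wz": 0}, {"fingers": 0, "x": 0.001, "y": 0.0007, "z": 0.15, "wx": 0, "wy": 0, "wz": 0}, {"fingers": -0.5, "x": 0.001, "y": 0.0007, "z": 0.15, "wx": 0, "wy": 0, "wz": 0}, {"fingers": -1, "x": 0.001, "y": 0.0007, "z": 0.15, "wx": 0, "wy": 0, "wz": 0}, {"fingers": -1, "x": 0.001, "y": 0.0007, "z": 0.15, "wx": 0, "wy": 0, "wz": 0}, {"fingers": -1, "x": 0.001, "y": 0.0007, "z": 0.15, "wx": 0, "wy": 0, "wz": 0}, {"fingers": -1, "x": 0.001, "y": 0.0007, "z": 0.15, "wx": 0, "wy": 0, "wz": 0}, {"fingers": -1, "x": 0.001, "y": 0.0007, "z": 0.15, "wx": 0, "wy": 0, "wz": 0}]'

```text
time: 7.08
ee_pos: [0.5537, 0.064, 0.0518]
tcp_rot: [180.0, 0.1, 177.6]
wrist_force: [-0.5, 0.8, 5.9]
opening: 0.006
```

Run:
```python
from m import *
o=bot.get_obs(); print(o['time'],o['ee_pos'],o['tcp_rot'],o['qd'].round(1),o['wrist_force'],o['torque'],o['opening'])
# target: jig x shift -2.9, y -68
a=np.radians(-2.09); ex=np.array([np.cos(a),np.sin(a),0]); ey=np.array([-np.sin(a),np.cos(a),0])
for s in (-.03,-.055,-.066): print(delta(o['ee_pos']-.0029*ex+s*ey,177.91))
```

```text
7.0833 [0.55372028 0.06404183 0.05184062] [1.79977161e+02 1.45590505e-01 1.77640282e+02] [ 0.  -0.1 -0.1 -0.1 -0.2 -0.1] [-0.45068974  0.81047286  5.91432989] [-0.02369912  0.13518868  0.02450841] 0.005953317500145989
([0.0028, -0.03, -0.0], [0.02, 0.15, -0.27])
([0.0026, -0.055, -0.0], [0.02, 0.15, -0.27])
([0.0026, -0.066, -0.0], [0.02, 0.15, -0.27])
```

Run:
```python
from m import *
c=bot.get_calibration('wrist'); im,d=snap('wrist','w3'); pickle.dump(c,open('pics/w3.pkl','wb'))
analyse(c,im,d,(.42,.69,-.24,.12),'w3')
im,d=snap('scene','s3'); cv2.imwrite('pics/s3c.png',cv2.resize(im[170:290,210:360],None,fx=5,fy=5,interpolation=cv2.INTER_CUBIC))
```

```text
wing_near none
wing_far none
w3 bed+ rect [588.3  48.1] [471.8 296. ] 87.65 n 100973 zmed 0.066
w3 plate rect [549.6  -1.4] [139.4 100.4] 87.88 n 22725 zmed 0.0275
w3 legtop rect [551.1  61.4] [ 14.8 101.2] 87.65 n 2705 zmed 0.0774
w3 bartop rect [620.8 -98.5] [ 8.  39.3] 72.14 n 413 zmed 0.0809
```

View pics/w3.png

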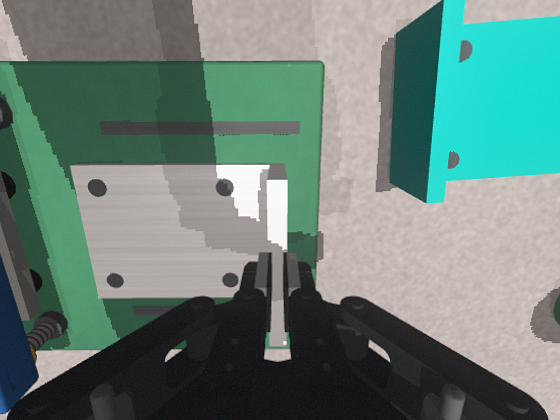

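View pics/s3c.png

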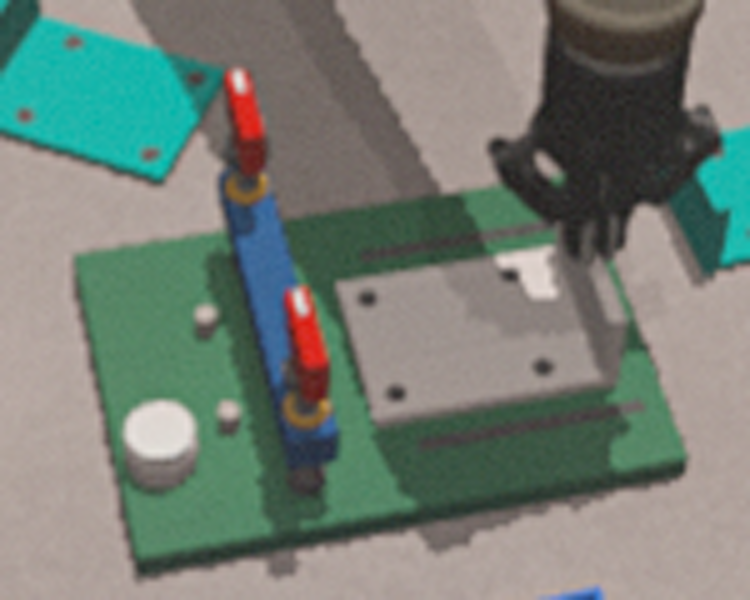

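>>> play_rows --targets '[{"fingers": -1, "x": 0.0005, "y": -0.005, "z": -0.001, "wx": 0, "wy": 0, "wz": -0.2}, {"fingers": -1, "x": 0.001, "y": -0.015, "z": -0.001, "wx": 0, "wy": 0, "wz": -0.2}, {"fingers": -1, "x": 0.002, "y": -0.025, "z": -0.001, "wx": 0, "wy": 0, "wz": -0.2}, {"fingers": -1, "x": 0.0027, "y": -0.035, "z": -0.001, "wx": 0, "wy": 0, "wz": -0.2}, {"fingers": -1, "x": 0.0027, "y": -0.044, "z": -0.001, "wx": 0, "wy": 0, "wz": -0.2}, {"fingers": -1, "x": 0.0027, "y": -0.052, "z": -0.001, "wx": 0, "wy": 0, "wz": -0.2}, {"fingers": -1, "x": 0.0027, "y": -0.057, "z": -0.001, "wx": 0, "wy": 0, "wz": -0.2}, {"fingers": -1, "x": 0.0027, "y": -0.06, "z": -0.001, "wx": 0, "wy": 0, "wz": -0.2}, {"fingers": -1, "x": 0.0027, "y": -0.06, "z": -0.001, "wx": 0, "wy": 0, "wz": -0.2}]'

```text
time: 7.93
ee_pos: [0.548, 0.0036, 0.0518]
tcp_rot: [180.0, 0.1, 177.8]
wrist_force: [-0.5, 2.8, 4.7]
opening: 0.0059
```

Run:
```python
from m import *
o=bot.get_obs(); print(o['time'],o['ee_pos'],o['tcp_rot'],o['qd'].round(1),o['wrist_force'],o['torque'],o['opening'])
c=bot.get_calibration('wrist'); im,d=snap('wrist','w4'); pickle.dump(c,open('pics/w4.pkl','wb'))
analyse(c,im,d,(.42,.69,-.24,.12),'w4')
ct=bot.get_calibration('top'); im,d=snap('top','t4'); analyse(ct,im,d,(.42,.69,-.24,.12),'t4')
cv2.imwrite('pics/t4c.png',cv2.resize(im[180:255,240:330],None,fx=7,fy=7,interpolation=cv2.INTER_CUBIC))
```

```text
7.9333 [0.54800924 0.00362486 0.05184573] [1.79978512e+02 6.08845323e-02 1.77825908e+02] [ 0.5  0.1  0.   0.  -0.9  0.9] [-0.46560231  2.78740375  4.70318495] [ 0.35481146 -0.04601335  0.00286736] 0.005850654790360223
wing_near none
wing_far none
w4 bed+ rect [584.6   1.4] [490.3 292.4] 87.87 n 123456 zmed 0.0815
w4 plate rect [544.4 -52.4] [120.3 100.6] 87.83 n 19283 zmed 0.0275
w4 legtop rect [545.5   3.5] [ 19.6 101.3] 88.93 n 2831 zmed 0.0775
w4 bartop rect [ 527.4 -111.6] [ 31.8 162.2] 87.58 n 14910 zmed 0.0843
t4 wing_near rect [ 467.6 -112.3] [ 9.8 48.9] 89.45 n 45 zmed 0.1554
t4 wing_far rect [ 627.7 -117.2] [ 9.9 46.8] 89.4 n 39 zmed 0.1559
t4 bed+ rect [557.  -46.9] [334.5 272.4] 89.62 n 5556 zmed 0.5468
t4 plate rect [547.8 -77. ] [46.8 97.6] 89.51 n 323 zmed 0.028
legtop none
t4 bartop rect [ 547.7 -115.8] [ 25.8 145.9] 87.9 n 260 zmed 0.085
```

View pics/w4.png

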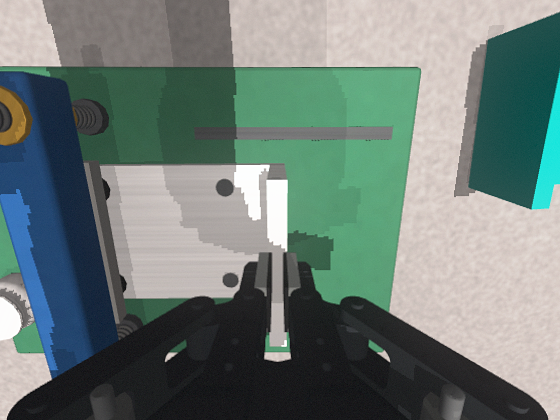

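View pics/t4c.png

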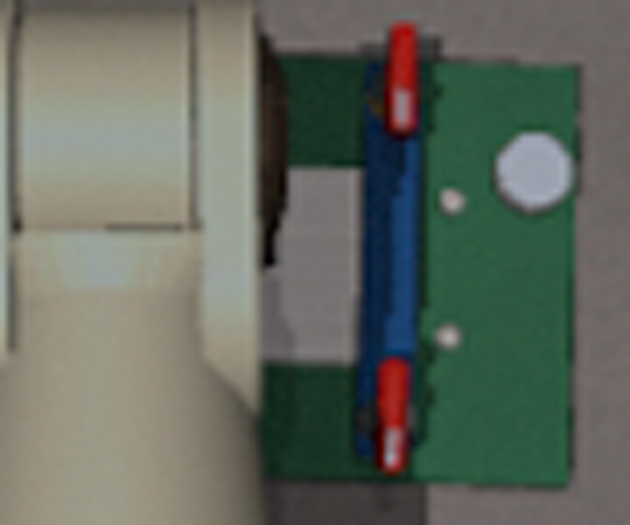

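Run:
```python
from h import *
import pickle
c=pickle.load(open('pics/w4.pkl','rb')); im=cv2.imread('pics/w4.png')
hsv=cv2.cvtColor(im,cv2.COLOR_BGR2HSV); g=(hsv[...,0]>50)&(hsv[...,0]<85)&(hsv[...,1]>70)
for yy in (-.06,-.04,-.02):
  for z in(.02,.028):
    xs=np.arange(.40,.70,.0003); px=w2px(c,np.c_[xs,np.full_like(xs,yy),np.full_like(xs,z)])
    v=np.array([g[int(round(q[1])),int(round(q[0]))] if 0<=q[0]<559.5 and 0<=q[1]<419.5 else False for q in px])
    dv=np.where(np.diff(v.astype(int)))[0]
    i=np.where(v)[0]; print(yy,z,xs[dv].round(4))
```

```text
-0.06 0.02 [0.4363 0.4951]
-0.06 0.028 [0.4369 0.4939]
-0.04 0.02 [0.4363 0.4717 0.4801 0.4951 0.6019 0.6055]
-0.04 0.028 [0.4375 0.4717 0.4795 0.4942 0.5965 0.5998]
-0.02 0.02 [0.4375 0.4726 0.4807 0.496 ]
-0.02 0.028 [0.439  0.4723 0.4804 0.4948]
```

>>> play_rows --targets '[{"fingers": -1, "x": -0.0005, "y": -0.003, "z": 0, "wx": 0, "wy": 0, "wz": -0.1}, {"fingers": -1, "x": -0.0005, "y": -0.006, "z": 0, "wx": 0, "wy": 0, "wz": -0.1}, {"fingers": -1, "x": -0.0005, "y": -0.008, "z": 0, "wx": 0, "wy": 0, "wz": -0.1}, {"fingers": -1, "x": -0.0005, "y": -0.009, "z": 0, "wx": 0, "wy": 0, "wz": -0.1}, {"fingers": -1, "x": -0.0005, "y": -0.01, "z": 0, "wx": 0, "wy": 0, "wz": -0.1}, {"fingers": -1, "x": -0.0005, "y": -0.01, "z": 0, "wx": 0, "wy": 0, "wz": -0.1}]'

```text
time: 8.53
ee_pos: [0.5482, -0.0052, 0.0518]
tcp_rot: [179.9, 0.1, 178.0]
wrist_force: [0.3, 5.9, 6.0]
opening: 0.0058
```

>>> play_rows --targets '[{"fingers": -1, "x": 0, "y": -0.0008, "z": -0.0005, "wx": 0, "wy": 0, "wz": 0}, {"fingers": -1, "x": 0, "y": -0.0015, "z": -0.0005, "wx": 0, "wy": 0, "wz": 0}, {"fingers": -1, "x": 0, "y": -0.0015, "z": -0.0005, "wx": 0, "wy": 0, "wz": 0}]'

```text
time: 8.78
ee_pos: [0.5479, -0.007, 0.0519]
tcp_rot: [180.0, 0.0, 178.0]
wrist_force: [0.2, 4.7, 2.7]
opening: 0.0062
```

Run:
```python
from m import *
o=bot.get_obs(); print(o['time'],o['ee_pos'],o['tcp_rot'],o['qd'].round(1),o['wrist_force'],o['torque'],o['opening'])
```

```text
8.7833 [ 0.54785404 -0.00700978  0.05189563] [1.79957609e+02 1.65408163e-02 1.77977979e+02] [-0.1  0.   0.   0.  -0.  -0. ] [0.15405726 4.66489664 2.70200159] [ 1.11587152 -0.05695273 -0.02830428] 0.006170684518821467
```

>>> play_rows --targets '[{"fingers": -1, "x": 0, "y": -0.0008, "z": 0, "wx": 0, "wy": 0, "wz": 0}, {"fingers": -1, "x": 0, "y": -0.0016, "z": 0, "wx": 0, "wy": 0, "wz": 0}, {"fingers": -1, "x": 0, "y": -0.0016, "z": 0, "wx": 0, "wy": 0, "wz": 0}]'

```text
time: 9.03
ee_pos: [0.5478, -0.0086, 0.0519]
tcp_rot: [180.0, 0.0, 178.0]
wrist_force: [-0.9, 4.9, 3.7]
opening: 0.006
```

>>> play_rows --targets '[{"fingers": -1, "x": 0, "y": -0.0007, "z": 0, "wx": 0, "wy": 0, "wz": 0}, {"fingers": -1, "x": 0, "y": -0.0013, "z": 0, "wx": 0, "wy": 0, "wz": 0}, {"fingers": -1, "x": 0, "y": -0.0013, "z": 0, "wx": 0, "wy": 0, "wz": 0}]'

```text
time: 9.28
ee_pos: [0.5478, -0.0091, 0.0519]
tcp_rot: [179.9, 0.0, 178.0]
wrist_force: [1.0, 9.8, 3.4]
opening: 0.0058
```

>>> play_rows --targets '[{"fingers": -1, "x": 0, "y": -0.0005, "z": 0, "wx": 0, "wy": 0, "wz": 0}, {"fingers": -1, "x": 0, "y": -0.001, "z": 0, "wx": 0, "wy": 0, "wz": 0}, {"fingers": -1, "x": 0, "y": -0.001, "z": 0, "wx": 0, "wy": 0, "wz": 0}]'

```text
time: 9.53
ee_pos: [0.548, -0.0093, 0.0519]
tcp_rot: [179.8, 0.0, 178.0]
wrist_force: [0.9, 14.2, 2.9]
opening: 0.006
```

Run:
```python
from m import *
o=bot.get_obs(); print(o['time'],o['ee_pos'],o['tcp_rot'],o['wrist_force'],o['torque'],o['opening'])
c=bot.get_calibration('wrist'); im,d=snap('wrist','w5'); pickle.dump(c,open('pics/w5.pkl','wb'))
analyse(c,im,d,(.42,.69,-.24,.12),'w5')
im,d=snap('scene','s5'); cv2.imwrite('pics/s5c.png',cv2.resize(im[190:280,225:325],None,fx=7,fy=7,interpolation=cv2.INTER_CUBIC))
```

```text
9.5333 [ 0.54804564 -0.00929386  0.05191524] [1.79772487e+02 4.68272419e-02 1.78041710e+02] [ 0.94142988 14.22322861  2.92807316] [ 2.89856698 -0.41347172 -0.01870321] 0.005950280387076504
wing_near none
wing_far none
w5 bed+ rect [584.5  -9.3] [490.3 292.8] 87.73 n 129952 zmed 0.0789
w5 plate rect [544.8 -58.2] [107.2 100.6] 87.92 n 16845 zmed 0.0275
w5 legtop rect [545.5 -10.3] [ 20.1 101.5] 83.11 n 2827 zmed 0.0774
w5 bartop rect [ 523.6 -111.9] [ 31.2 154.9] 87.7 n 15061 zmed 0.0843
```

View pics/s5c.png

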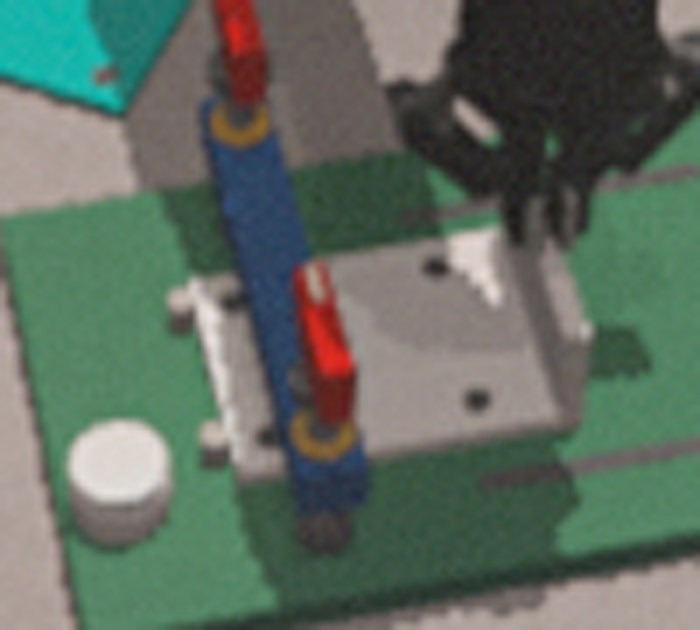

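View pics/w5.png

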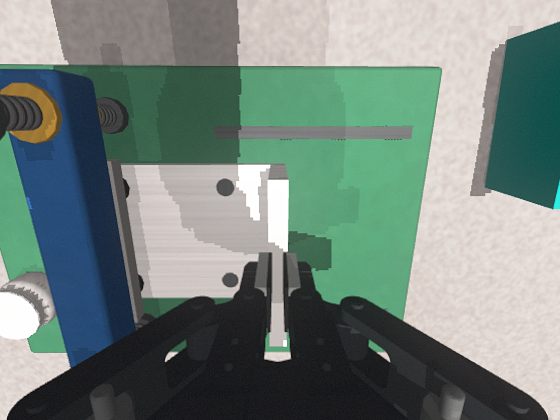

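>>> play_rows --targets '[{"fingers": -1, "x": 0, "y": 0.001, "z": 0, "wx": 0, "wy": 0, "wz": 0}, {"fingers": -1, "x": 0, "y": 0.0018, "z": 0, "wx": 0, "wy": 0, "wz": 0}, {"fingers": -1, "x": 0, "y": 0.0018, "z": 0, "wx": 0, "wy": 0, "wz": 0}, {"fingers": -0.7, "x": 0, "y": 0.0018, "z": 0, "wx": 0, "wy": 0, "wz": 0}, {"fingers": 0, "x": 0, "y": 0.0018, "z": 0, "wx": 0, "wy": 0, "wz": 0}, {"fingers": 0, "x": 0, "y": 0.0018, "z": 0, "wx": 0, "wy": 0, "wz": 0}, {"fingers": 0, "x": 0, "y": 0.0018, "z": 0, "wx": 0, "wy": 0, "wz": 0}]'

```text
time: 10.22
ee_pos: [0.5474, -0.0099, 0.0514]
tcp_rot: [-180.0, -0.0, 177.9]
wrist_force: [-0.3, -0.6, -0.1]
opening: 0.0426
```

Run:
```python
from m import *
o=bot.get_obs(); print(o['time'],o['ee_pos'],o['tcp_rot'],o['wrist_force'],o['torque'],o['opening'])
im=cv2.imread('pics/w5.png'); cv2.imwrite('pics/w5c.png',cv2.resize(im[80:350,60:190],None,fx=2.2*2,fy=2.2,interpolation=cv2.INTER_CUBIC))
cv2.imwrite('pics/w5c.png',cv2.resize(im[140:320,80:200],None,fx=4,fy=3.3,interpolation=cv2.INTER_CUBIC))
```

```text
10.2167 [ 0.54736323 -0.00993139  0.05139194] [-1.79964566e+02 -4.06192073e-02  1.77932944e+02] [-0.26694988 -0.61628127 -0.07487064] [ 0.03899135 -0.03236192 -0.01560678] 0.04263604596478301
```

View pics/w5c.png

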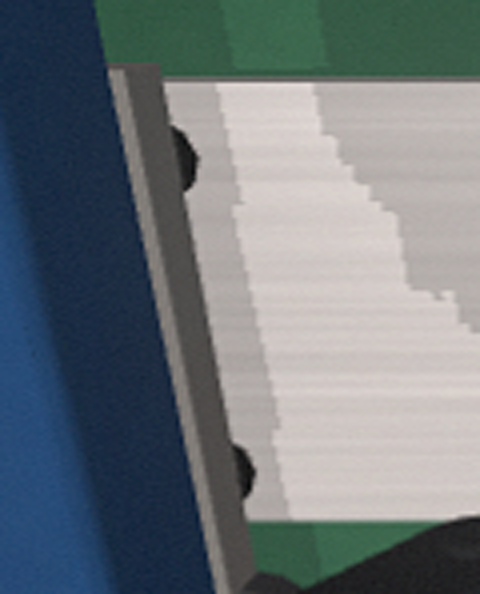

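Run:
```python
from m import *
o=np.array([.5433,-.1163]); a=np.radians(-2.09); X=np.array([np.cos(a),np.sin(a)]); Y=np.array([-np.sin(a),np.cos(a)])
c=pickle.load(open('pics/w5.pkl','rb')); d=np.load('pics/w5.npy'); im=cv2.imread('pics/w5.png')
for r in (188,230,282):
    us=np.arange(100,160); W=px2w(c,np.c_[us,np.full_like(us,r)],d[r,us])
    print(r); 
    for u,w in zip(us,W):
        if (r==188 and 112<u<136) or (r==282 and 128<u<150) or (r==230 and 108<u<142): print(u,im[r,u].tolist(),(1000*w[2]).round(1),(1000*((w[:2]-o)@Y)).round(1),(1000*((w[:2]-o)@X)).round(1))
```

```text
188
113 [123, 128, 133] 48.3 8.9 -38.7
114 [122, 128, 131] 50.5 10.7 -39.3
115 [101, 104, 107] 49.8 10.9 -39.1
116 [80, 81, 83] 48.3 10.7 -38.8
117 [74, 76, 78] 49.0 11.6 -38.9
118 [73, 75, 76] 46.2 10.7 -38.3
119 [76, 80, 80] 45.0 10.6 -38.0
120 [77, 76, 80] 44.6 11.0 -37.9
121 [76, 77, 78] 43.8 11.2 -37.7
122 [75, 77, 78] 41.3 10.4 -37.1
123 [76, 79, 83] 40.3 10.5 -36.9
124 [59, 60, 61] 37.5 9.7 -36.3
125 [37, 38, 38] 36.6 9.9 -36.1
126 [34, 31, 35] 35.3 9.8 -35.8
127 [34, 31, 32] 35.1 10.3 -35.7
128 [25, 25, 24] 32.2 9.4 -35.1
129 [82, 83, 85] 30.4 9.2 -34.7
130 [158, 160, 165] 27.8 8.5 -34.1
131 [172, 174, 179] 27.6 9.1 -34.0
132 [169, 172, 178] 28.1 10.0 -34.2
133 [168, 169, 176] 27.4 10.3 -34.0
134 [168, 170, 176] 28.0 11.3 -34.1
135 [170, 174, 179] 27.5 11.7 -34.0
230
109 [64, 45, 28] 68.2 14.1 -19.7
110 [66, 44, 29] 67.1 14.0 -19.3
111 [68, 46, 30] 65.3 13.4 -18.6
112 [63, 42, 23] 65.3 14.0 -18.6
113 [67, 47, 31] 64.4 14.0 -18.2
114 [65, 42, 28] 63.6 14.1 -17.9
115 [65, 45, 29] 62.9 14.3 -17.7
116 [68, 46, 33] 61.9 14.2 -17.3
117 [65, 44, 30] 59.0 13.1 -16.1
118 [80, 64, 55] 
[... 786 characters left out ...]
11.9 -4.3
282
129 [118, 123, 127] 49.6 9.7 23.8
130 [122, 126, 131] 49.1 10.1 24.1
131 [82, 84, 89] 50.5 11.5 23.3
132 [71, 70, 76] 47.1 10.2 25.4
133 [73, 74, 77] 46.5 10.6 25.7
134 [72, 74, 76] 45.2 10.5 26.5
135 [75, 75, 79] 43.7 10.3 27.4
136 [73, 76, 79] 43.0 10.6 27.9
137 [72, 75, 77] 42.7 11.2 28.0
138 [76, 78, 82] 42.2 11.6 28.3
139 [50, 49, 52] 36.2 9.1 31.9
140 [29, 31, 30] 35.1 9.2 32.6
141 [28, 29, 29] 34.7 9.7 32.8
142 [25, 28, 26] 33.3 9.7 33.7
143 [59, 59, 61] 31.8 9.7 34.5
144 [151, 154, 160] 28.1 8.5 36.8
145 [167, 169, 175] 26.9 8.6 37.5
146 [164, 166, 172] 26.8 9.3 37.5
147 [166, 167, 174] 26.7 10.0 37.6
148 [164, 167, 172] 27.4 11.1 37.2
149 [163, 165, 172] 28.1 12.1 36.8
```

>>> play_rows --targets '[{"fingers": 1, "x": 0, "y": 0, "z": -0.035, "wx": 0, "wy": 0, "wz": 0}, {"fingers": 1, "x": 0, "y": 0, "z": -0.075, "wx": 0, "wy": 0, "wz": 0}, {"fingers": 1, "x": 0, "y": 0, "z": -0.115, "wx": 0, "wy": 0, "wz": 0}, {"fingers": 1, "x": 0, "y": 0, "z": -0.14, "wx": 0, "wy": 0, "wz": 0}, {"fingers": 1, "x": 0.02, "y": -0.027, "z": -0.14, "wx": 0, "wy": 0, "wz": 0}, {"fingers": 1, "x": 0.045, "y": -0.06, "z": -0.14, "wx": 0, "wy": 0, "wz": 0}, {"fingers": 1, "x": 0.07, "y": -0.093, "z": -0.14, "wx": 0, "wy": 0, "wz": 0}, {"fingers": 1, "x": 0.08, "y": -0.1065, "z": -0.14, "wx": 0, "wy": 0, "wz": 0}, {"fingers": 1, "x": 0.08, "y": -0.1065, "z": -0.14, "wx": 0, "wy": 0, "wz": 0}]'

```text
time: 10.97
ee_pos: [0.4619, -0.1156, 0.1922]
tcp_rot: [-179.9, 0.0, 177.8]
wrist_force: [0.2, 0.9, -0.2]
opening: 0.0857
```

Run:
```python
from m import *
o=bot.get_obs(); print(o['time'],o['ee_pos'],o['tcp_rot'],o['wrist_force'],o['torque'],o['opening'],o['q'].round(1))
c=bot.get_calibration('wrist'); im,d=snap('wrist','w6'); pickle.dump(c,open('pics/w6.pkl','wb'))
analyse(c,im,d,(.42,.69,-.24,.12),'w6')
c=bot.get_calibration('scene'); im,d=snap('scene','s6'); cv2.imwrite('pics/s6c.png',cv2.resize(im[190:280,225:325],None,fx=7,fy=7,interpolation=cv2.INTER_CUBIC))
```

```text
10.9667 [ 0.46187036 -0.11562234  0.19224637] [-1.79935438e+02  1.31455991e-02  1.77761201e+02] [ 0.23220479  0.91107389 -0.15146484] [ 0.03721549  0.03080026 -0.0038722 ] 0.085702158999501 [-14.   -5.4  -1.8  93.6  -0.1 -11.8]
w6 wing_near rect [ 460.9 -113.2] [12.  52.4] 87.52 n 897 zmed 0.1551
wing_far none
w6 bed+ rect [ 630.3 -120.5] [864.3 396.6] 87.79 n 74947 zmed 0.281
w6 plate rect [544.5 -51.1] [ 95.5 102.3] 86.87 n 5133 zmed 0.0273
w6 legtop rect [516.2  -9.1] [46.5 12.7] 1.68 n 393 zmed 0.0772
w6 bartop rect [ 552.4 -116.7] [ 26.7 138. ] 87.83 n 2040 zmed 0.0842
```

View pics/s6c.png

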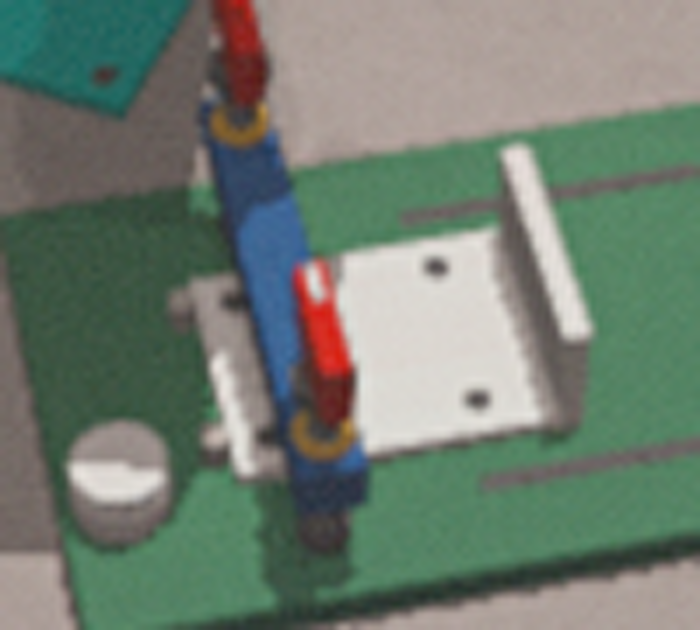

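View pics/w6.png

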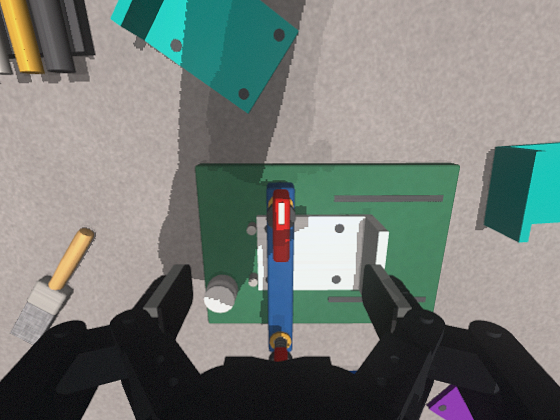

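>>> play_rows --grip_force 60 --targets '[{"fingers": 1, "x": -0.001, "y": 0.002, "z": 0.03, "wx": 0, "wy": 0, "wz": 0.1}, {"fingers": 0.3, "x": -0.001, "y": 0.002, "z": 0.055, "wx": 0, "wy": 0, "wz": 0.1}, {"fingers": -1, "x": -0.001, "y": 0.002, "z": 0.055, "wx": 0, "wy": 0, "wz": 0.1}, {"fingers": -1, "x": -0.001, "y": 0.002, "z": 0.055, "wx": 0, "wy": 0, "wz": 0.1}, {"fingers": -1, "x": -0.001, "y": 0.002, "z": 0.055, "wx": 0, "wy": 0, "wz": 0.1}, {"fingers": -1, "x": -0.001, "y": 0.002, "z": 0.055, "wx": 0, "wy": 0, "wz": 0.1}, {"fingers": -1, "x": -0.001, "y": 0.002, "z": 0.055, "wx": 0, "wy": 0, "wz": 0.1}]'

```text
time: 11.65
ee_pos: [0.4658, -0.1112, 0.1382]
tcp_rot: [-180.0, 0.1, 177.9]
wrist_force: [-0.4, -0.3, 0.5]
opening: 0.0124
```

```bash
cat > st.py <<'E'
from h import *
o=bot.get_obs(); print(o['time'],o['ee_pos'].round(4),o['tcp_rot'].round(2),'F',o['wrist_force'].round(1),'T',o['torque'].round(3),'op',o['opening'].round(4),'qd6',o['qd'][5].round(1),'q6',o['q'][5].round(1))
E
python3 st.py
```

```text
Traceback (most recent call last):
  File "st.py", line 2, in <module>
    o=bot.get_obs(); print(o['time'],o['ee_pos'].round(4),o['tcp_rot'].round(2),'F',o['wrist_force'].round(1),'T',o['torque'].round(3),'op',o['opening'].round(4),'qd6',o['qd'][5].round(1),'q6',o['q'][5].round(1))
                                                                                                                                            ^^^^^^^^^^^^^^^^^^
AttributeError: 'float' object has no attribute 'round'
```

```bash
sed -i "s/o\['opening'\].round(4)/round(o['opening'],4)/" st.py; python3 st.py
python3 - <<'E'
from h import *
snap('wrist','w7')
E
python3 st.py
```

```text
11.65 [ 0.4658 -0.1112  0.1382] [-1.7998e+02  1.1000e-01  1.7787e+02] F [-0.4 -0.3  0.5] T [-0.014 -0.013 -0.017] op 0.0124 qd6 -0.1 q6 -11.3
11.7 [ 0.4657 -0.1112  0.1379] [-1.7998e+02  1.0000e-01  1.7786e+02] F [-0.3 -0.1 -1. ] T [-0.037  0.023  0.017] op 0.0051 qd6 -0.0 q6 -11.3
```

View pics/w7.png

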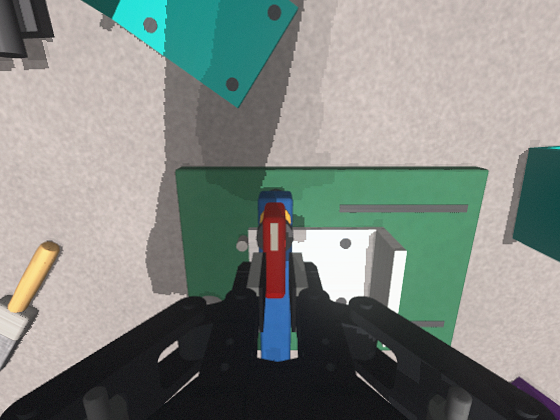

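Run:
```python
from m import *
o=bot.get_obs(); c=bot.get_calibration('wrist')
print('tcp px',w2px(c,[o['ee_pos'],o['ee_pos']+[0,0,.008]]))
im=cv2.imread('pics/w7.png'); d=np.load('pics/w7.npy')
for r in range(195,370,8):
    u=275; print(r,im[r,u].tolist(),px2w(c,[[u,r]],[d[r,u]]).round(4).tolist())
for r in (260,290):
    for u in range(235,315,5): print(r,u,im[r,u].tolist(),px2w(c,[[u,r]],[d[r,u]]).round(4).tolist())
cv2.imwrite('pics/w7c.png',cv2.resize(im[190:370,215:335],None,fx=5,fy=3.3,interpolation=cv2.INTER_CUBIC))
```

```text
tcp px [[277.96588482 251.44259915]
 [277.99322483 257.18757599]]
195 [76, 53, 34] [[0.4451, -0.1127, 0.0754]]
203 [28, 29, 86] [[0.4369, -0.112, 0.128]]
211 [28, 33, 90] [[0.4374, -0.1119, 0.1433]]
219 [35, 38, 127] [[0.4386, -0.1119, 0.154]]
227 [156, 170, 178] [[0.4421, -0.112, 0.1573]]
235 [155, 169, 178] [[0.4468, -0.1122, 0.157]]
243 [155, 168, 176] [[0.452, -0.1124, 0.1558]]
251 [48, 53, 141] [[0.4571, -0.1126, 0.1554]]
259 [36, 40, 140] [[0.4625, -0.1128, 0.1545]]
267 [37, 38, 137] [[0.4673, -0.113, 0.1549]]
275 [31, 34, 137] [[0.4724, -0.1132, 0.155]]
283 [30, 32, 135] [[0.4778, -0.1134, 0.1548]]
291 [26, 28, 133] [[0.4826, -0.1136, 0.1556]]
299 [173, 107, 58] [[0.5367, -0.1163, 0.0838]]
307 [177, 111, 56] [[0.5438, -0.1165, 0.0853]]
315 [176, 108, 55] [[0.5531, -0.1169, 0.0839]]
323 [174, 107, 51] [[0.561, -0.1172, 0.0846]]
331 [175, 111, 55] [[0.5704, -0.1176, 0.0837]]
339 [174, 107, 54] [[0.5787, -0.1179, 0.0843]]
347 [167, 104, 54] [[0.5883, -0.1183, 0.0836]]
355 [162, 101, 50] [[0.5973, -0.1186, 0.0837]]
363 [21, 16, 15] [[0.4528, -0.1118, 0.2386]]
260 235 [71, 91, 53] 
[... 852 characters left out ...]
6, 0.2054]]
290 245 [29, 26, 26] [[0.4496, -0.1236, 0.2058]]
290 250 [29, 30, 27] [[0.4514, -0.122, 0.203]]
290 255 [123, 127, 128] [[0.4539, -0.1204, 0.1992]]
290 260 [40, 38, 38] [[0.4535, -0.1183, 0.2]]
290 265 [29, 27, 32] [[0.4662, -0.1176, 0.1801]]
290 270 [29, 31, 137] [[0.4822, -0.1165, 0.155]]
290 275 [33, 30, 136] [[0.4821, -0.1136, 0.1554]]
290 280 [38, 38, 137] [[0.4821, -0.1106, 0.1556]]
290 285 [133, 84, 80] [[0.4836, -0.1077, 0.1533]]
290 290 [35, 35, 35] [[0.4675, -0.1054, 0.1787]]
290 295 [54, 51, 52] [[0.4541, -0.1039, 0.1998]]
290 300 [113, 117, 117] [[0.454, -0.1018, 0.2002]]
290 305 [47, 45, 43] [[0.4518, -0.1001, 0.2037]]
290 310 [48, 47, 46] [[0.4508, -0.0983, 0.2053]]
```

View pics/w7c.png

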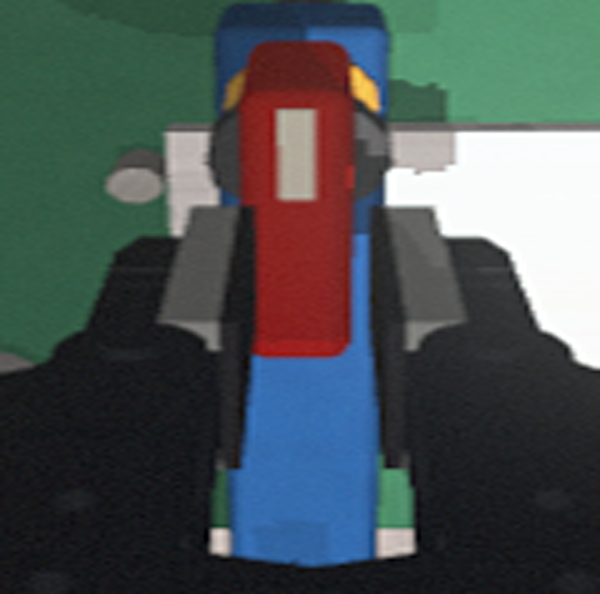

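>>> play_rows --targets '[{"fingers": -0.4, "x": 0, "y": 0, "z": 0, "wx": 0, "wy": 0, "wz": 0}, {"fingers": -0.4, "x": 0.003, "y": -0.0016, "z": 0, "wx": 0, "wy": 0, "wz": 0}, {"fingers": -0.4, "x": 0.003, "y": -0.0016, "z": 0, "wx": 0, "wy": 0, "wz": 0}, {"fingers": -1, "x": 0.003, "y": -0.0016, "z": 0, "wx": 0, "wy": 0, "wz": 0}, {"fingers": -1, "x": 0.003, "y": -0.0016, "z": 0, "wx": 0, "wy": 0, "wz": 0}, {"fingers": -1, "x": 0.003, "y": -0.0016, "z": 0, "wx": 0, "wy": 0, "wz": 0}]'

```text
time: 12.2
ee_pos: [0.4619, -0.1127, 0.1367]
tcp_rot: [-180.0, 0.0, 177.9]
wrist_force: [-0.6, 0.2, -0.2]
opening: -0.0001
```

```bash
python3 st.py
```

```text
12.2 [ 0.4619 -0.1127  0.1367] [-180.      0.    177.85] F [-0.6  0.2 -0.2] T [-0.03   0.009 -0.026] op -0.0001 qd6 -0.0 q6 -11.6
```

```bash
python3 - <<'E'
from m import *
c=bot.get_calibration('wrist'); im,d=snap('wrist','w8'); pickle.dump(c,open('pics/w8.pkl','wb'))
cv2.imwrite('pics/w8c.png',cv2.resize(im[190:370,215:335],None,fx=5,fy=3.3,interpolation=cv2.INTER_CUBIC))
im,d=snap('scene','s8');cv2.imwrite('pics/s8c.png',cv2.resize(im[150:270,205:315],None,fx=5,fy=5,interpolation=cv2.INTER_CUBIC))
E
python3 st.py
```

```text
12.3 [ 0.4619 -0.1126  0.1367] [180.     0.   177.86] F [ 0.1 -0.4  0.3] T [ 0.002 -0.002  0.033] op 0.0007 qd6 0.1 q6 -11.6
```

View pics/w8c.png

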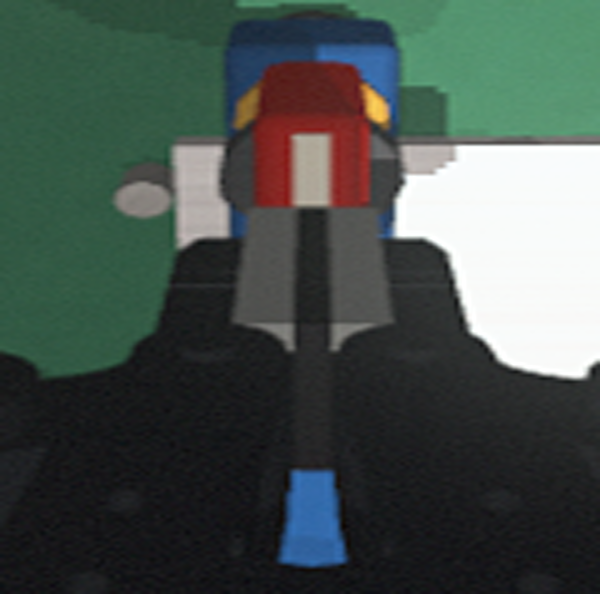

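View pics/s8c.png

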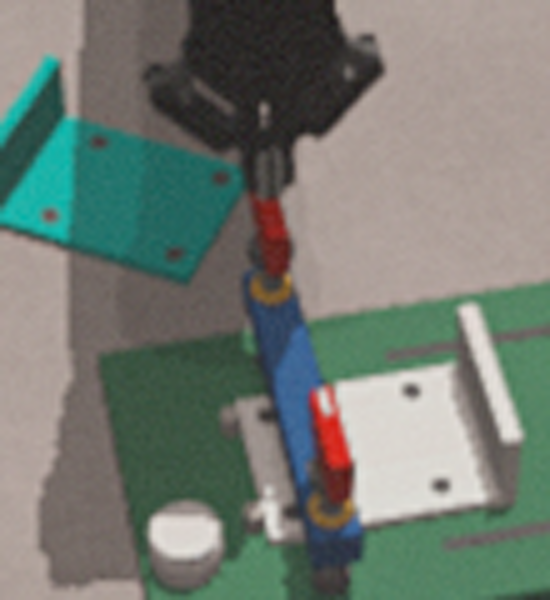

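Run:
```python
from m import *
o=bot.get_obs(); Rt=R.from_euler('xyz',o['tcp_rot'],degrees=True); p=o['ee_pos']
c=pickle.load(open('pics/w8.pkl','rb')); d=np.load('pics/w8.npy'); im=cv2.imread('pics/w8.png')
T=lambda P: (Rt.inv().apply(P-p)*1000).round(1)
for u in (268,278,288):
  for r in range(236,330,4):
    P=px2w(c,[[u,r]],[d[r,u]]); print(u,r,im[r,u].tolist(),T(P).tolist()[0],P[0].round(4))
tp=[[.011,0.005,.011],[0.011,.005,0],[0,0,0],[0.011,0,-.03],[.011,0,-.05]]
print(w2px(c,Rt.apply(tp)+p))
```

```text
268 236 [34, 36, 129] [17.4, -5.6, -17.1] [ 0.4444 -0.1176  0.1538]
268 240 [32, 38, 127] [15.7, -5.6, -18.8] [ 0.446  -0.1176  0.1555]
268 244 [34, 37, 127] [13.3, -5.6, -18.7] [ 0.4485 -0.1177  0.1554]
268 248 [32, 38, 127] [10.9, -5.6, -18.7] [ 0.4509 -0.1178  0.1554]
268 252 [47, 50, 107] [13.1, -5.3, -28.5] [ 0.4486 -0.1174  0.1652]
268 256 [79, 81, 79] [13.3, -5.2, -33.6] [ 0.4485 -0.1173  0.1703]
268 260 [79, 81, 81] [13.0, -5.1, -37.4] [ 0.4487 -0.1172  0.1741]
268 264 [79, 81, 80] [12.9, -4.9, -41.3] [ 0.4489 -0.1171  0.178 ]
268 268 [81, 84, 82] [13.0, -4.8, -45.6] [ 0.4487 -0.1169  0.1823]
268 272 [81, 84, 83] [78.6, -0.5, -167.2] [ 0.3834 -0.1102  0.3039]
268 276 [80, 82, 81] [13.4, -4.6, -53.5] [ 0.4484 -0.1167  0.1902]
268 280 [79, 81, 81] [13.3, -4.5, -56.6] [ 0.4485 -0.1166  0.1933]
268 284 [79, 83, 81] [13.1, -4.4, -59.6] [ 0.4487 -0.1165  0.1963]
268 288 [113, 116, 117] [12.5, -4.3, -61.7] [ 0.4493 -0.1165  0.1984]
268 292 [25, 23, 23] [14.2, -4.1, -67.2] [ 0.4476 -0.1162  0.2039]
268 296 [32, 32, 30] [13.7, -4.1, -69.2] [ 0.4481 -0.1162  0.2059]
268 300 [29, 28, 27
[... 3171 characters left out ...]
 [ 0.4485 -0.1085  0.2057]
288 300 [37, 37, 34] [14.4, 3.5, -72.8] [ 0.4477 -0.1086  0.2095]
288 304 [38, 36, 33] [13.9, 3.4, -74.7] [ 0.4481 -0.1087  0.2114]
288 308 [36, 35, 33] [14.3, 3.3, -77.6] [ 0.4478 -0.1088  0.2143]
288 312 [26, 25, 26] [13.9, 3.3, -79.3] [ 0.4482 -0.1088  0.216 ]
288 316 [33, 31, 30] [14.1, 3.2, -81.7] [ 0.448  -0.1089  0.2184]
288 320 [34, 32, 31] [13.6, 3.1, -83.3] [ 0.4484 -0.109   0.22  ]
288 324 [32, 29, 25] [14.3, 3.0, -86.1] [ 0.4478 -0.1091  0.2228]
288 328 [25, 26, 26] [12.2, 3.1, -85.5] [ 0.4499 -0.1091  0.2222]
[[285.71728628 228.75573839]
 [286.21277743 235.10983143]
 [278.06612748 251.45023037]
 [278.24291724 256.92585576]
 [278.38921181 276.73183998]]
```

>>> play_rows --targets '[{"fingers": 0.5, "x": -0.0005, "y": 0, "z": 0, "wx": 0, "wy": 0, "wz": 0}, {"fingers": 0.5, "x": -0.0005, "y": 0, "z": 0, "wx": 0, "wy": 0, "wz": 0}, {"fingers": 0.5, "x": -0.0005, "y": 0, "z": 0, "wx": 0, "wy": 0, "wz": 0}, {"fingers": 0.5, "x": -0.0005, "y": 0, "z": 0.01, "wx": 0, "wy": 0, "wz": 0}, {"fingers": 0.5, "x": -0.0005, "y": 0, "z": 0.024, "wx": 0, "wy": 0, "wz": 0}, {"fingers": 0.2, "x": -0.0005, "y": 0, "z": 0.036, "wx": 0, "wy": 0, "wz": 0}, {"fingers": -0.4, "x": -0.0005, "y": 0, "z": 0.036, "wx": 0, "wy": 0, "wz": 0}, {"fingers": -0.4, "x": -0.0005, "y": 0, "z": 0.036, "wx": 0, "wy": 0, "wz": 0}, {"fingers": -1, "x": -0.0005, "y": 0, "z": 0.036, "wx": 0, "wy": 0, "wz": 0}, {"fingers": -1, "x": -0.0005, "y": 0, "z": 0.036, "wx": 0, "wy": 0, "wz": 0}, {"fingers": -1, "x": -0.0005, "y": 0, "z": 0.036, "wx": 0, "wy": 0, "wz": 0}]'

```text
time: 13.22
ee_pos: [0.4625, -0.1127, 0.1012]
tcp_rot: [-180.0, 0.0, 177.9]
wrist_force: [-0.2, -0.8, 0.7]
opening: 0.0122
```

```bash
python3 st.py
python3 - <<'E'
from m import *
c=bot.get_calibration('wrist'); im,d=snap('wrist','w9'); pickle.dump(c,open('pics/w9.pkl','wb'))
cv2.imwrite('pics/w9c.png',cv2.resize(im[190:370,215:335],None,fx=5,fy=3.3,interpolation=cv2.INTER_CUBIC))
E
python3 st.py
```

```text
13.2167 [ 0.4625 -0.1127  0.1012] [-1.7998e+02  3.0000e-02  1.7786e+02] F [-0.2 -0.8  0.7] T [-0.031  0.27   0.06 ] op 0.0122 qd6 -0.0 q6 -11.5
13.2667 [ 0.4626 -0.1127  0.1012] [-1.7999e+02  3.0000e-02  1.7785e+02] F [-0.5 -0.9  0.9] T [-0.076  0.319 -0.02 ] op 0.012 qd6 0.1 q6 -11.5
```

View pics/w9c.png

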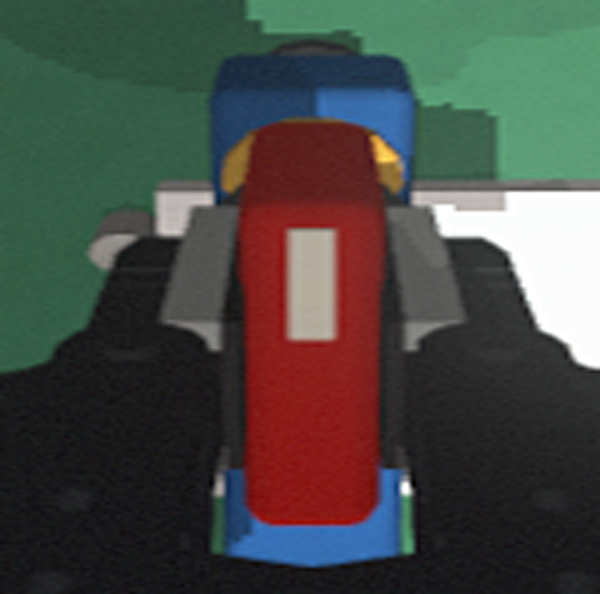

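>>> play_rows --targets '[{"fingers": -1, "x": 0, "y": 0, "z": 0, "wx": 0, "wy": 0, "wz": 5}, {"fingers": -1, "x": 0, "y": 0, "z": 0, "wx": 0, "wy": 0, "wz": 10}, {"fingers": -1, "x": 0, "y": 0, "z": 0, "wx": 0, "wy": 0, "wz": 15}, {"fingers": -1, "x": 0, "y": 0, "z": 0, "wx": 0, "wy": 0, "wz": 20}, {"fingers": -1, "x": 0, "y": 0, "z": 0, "wx": 0, "wy": 0, "wz": 25}, {"fingers": -1, "x": 0, "y": 0, "z": 0, "wx": 0, "wy": 0, "wz": 30}]'

```text
time: 13.77
ee_pos: [0.463, -0.1115, 0.1012]
tcp_rot: [179.8, -0.0, 147.7]
wrist_force: [1.7, 8.6, 1.1]
opening: 0.0122
```

```bash
python3 st.py
python3 - <<'E'
from m import *
c=bot.get_calibration('wrist'); im,d=snap('wrist','w10'); pickle.dump(c,open('pics/w10.pkl','wb'))
E
python3 st.py
```

```text
13.7667 [ 0.463  -0.1115  0.1012] [ 1.7984e+02 -1.0000e-02  1.4768e+02] F [1.7 8.6 1.1] T [ 1.624 -0.313  0.252] op 0.0122 qd6 59.6 q6 18.7
13.8167 [ 0.463  -0.1114  0.1012] [ 1.7983e+02 -1.0000e-02  1.4730e+02] F [0.3 7.  0.9] T [ 1.459 -0.178 -0.089] op 0.0125 qd6 -10.2 q6 19.1
```

View pics/w10.png

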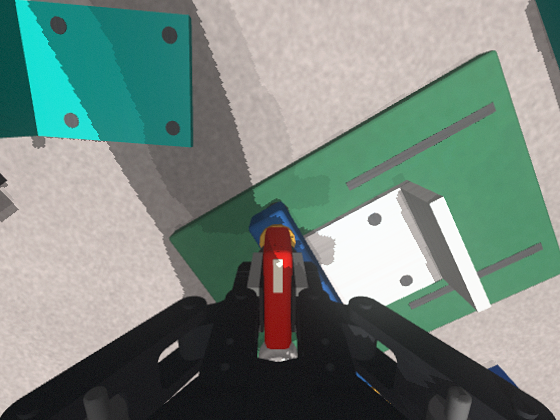

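Run:
```python
from h import *
f=([.4625,-.1127,.1010],[180,0,147.86])
print(delta([.4625,-.1127,.142],147.86,f),delta([.6251,-.1188,.142],177.9,f),delta([.6251,-.1188,.1],177.9,f))
```

```text
([0.0, 0.0, -0.041], [0.0, 0.0, 0.0]) ([-0.1409, 0.0813, -0.041], [0.0, 0.0, -30.04]) ([-0.1409, 0.0813, 0.001], [0.0, 0.0, -30.04])
```

>>> play_rows --targets '[{"fingers": 0.4, "x": 0, "y": 0, "z": 0, "wx": 0, "wy": 0, "wz": 0}, {"fingers": 0.4, "x": 0, "y": 0, "z": 0, "wx": 0, "wy": 0, "wz": 0}, {"fingers": 0.4, "x": 0, "y": 0, "z": -0.012, "wx": 0, "wy": 0, "wz": 0}, {"fingers": 0.4, "x": 0, "y": 0, "z": -0.042, "wx": 0, "wy": 0, "wz": 0}, {"fingers": 0.4, "x": -0.035, "y": 0.02, "z": -0.042, "wx": 0, "wy": 0, "wz": -6}, {"fingers": 0.4, "x": -0.07, "y": 0.04, "z": -0.042, "wx": 0, "wy": 0, "wz": -13}, {"fingers": 0.4, "x": -0.105, "y": 0.061, "z": -0.042, "wx": 0, "wy": 0, "wz": -20}, {"fingers": 0.4, "x": -0.132, "y": 0.076, "z": -0.042, "wx": 0, "wy": 0, "wz": -27}, {"fingers": 0.4, "x": -0.141, "y": 0.0813, "z": -0.042, "wx": 0, "wy": 0, "wz": -30}, {"fingers": 0.4, "x": -0.141, "y": 0.0813, "z": -0.042, "wx": 0, "wy": 0, "wz": -30}]'

```text
time: 14.65
ee_pos: [0.6271, -0.1189, 0.142]
tcp_rot: [180.0, -0.0, 178.1]
wrist_force: [0.5, -0.9, -0.0]
opening: 0.0597
```

```bash
python3 st.py
python3 - <<'E'
from m import *
c=bot.get_calibration('wrist'); im,d=snap('wrist','w11'); pickle.dump(c,open('pics/w11.pkl','wb'))
analyse(c,im,d,(.42,.69,-.24,.12),'w11')
E
python3 st.py
```

```text
14.65 [ 0.6271 -0.1189  0.142 ] [ 1.8000e+02 -4.0000e-02  1.7805e+02] F [ 0.5 -0.9 -0. ] T [-0.044 -0.026 -0.002] op 0.0597 qd6 6.2 q6 -8.8
wing_near none
w11 wing_far rect [ 620.8 -119.1] [11.9 52.7] 87.47 n 1515 zmed 0.1551
w11 bed+ rect [595.3 -66.4] [311.6 282.5] 87.85 n 59257 zmed 0.0199
w11 plate rect [545.7 -55.1] [87.4 98.2] 87.99 n 10700 zmed 0.0275
w11 legtop rect [546.9 -10. ] [10.7 99.1] 88.03 n 2010 zmed 0.0775
w11 bartop rect [ 550.4 -116.7] [ 27.  152.8] 88.07 n 7413 zmed 0.083
14.7 [ 0.6256 -0.1189  0.1424] [-1.8000e+02 -6.0000e-02  1.7783e+02] F [-0.3  0.8 -0.5] T [-0.026 -0.011 -0.04 ] op 0.0597 qd6 2.1 q6 -8.6
```

View pics/w11.png

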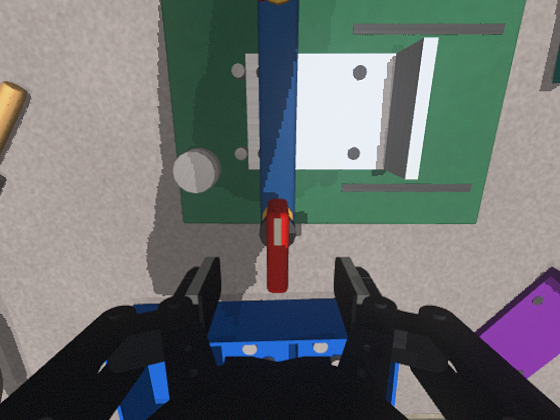

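>>> play_rows --targets '[{"fingers": 0.4, "x": 0, "y": 0, "z": 0.025, "wx": 0, "wy": 0, "wz": 0}, {"fingers": -0.3, "x": 0, "y": 0, "z": 0.042, "wx": 0, "wy": 0, "wz": 0}, {"fingers": -1, "x": 0, "y": 0, "z": 0.042, "wx": 0, "wy": 0, "wz": 0}, {"fingers": -1, "x": 0, "y": 0, "z": 0.042, "wx": 0, "wy": 0, "wz": 0}, {"fingers": -1, "x": 0, "y": 0, "z": 0.042, "wx": 0, "wy": 0, "wz": 0}, {"fingers": -1, "x": 0, "y": 0, "z": 0.042, "wx": 0, "wy": 0, "wz": 0}, {"fingers": -1, "x": 0, "y": 0, "z": 0.042, "wx": 0, "wy": 0, "wz": 5}, {"fingers": -1, "x": 0, "y": 0, "z": 0.042, "wx": 0, "wy": 0, "wz": 10}, {"fingers": -1, "x": 0, "y": 0, "z": 0.042, "wx": 0, "wy": 0, "wz": 15}, {"fingers": -1, "x": 0, "y": 0, "z": 0.042, "wx": 0, "wy": 0, "wz": 20}, {"fingers": -1, "x": 0, "y": 0, "z": 0.042, "wx": 0, "wy": 0, "wz": 25}, {"fingers": -1, "x": 0, "y": 0, "z": 0.042, "wx": 0, "wy": 0, "wz": 30}]'

```text
time: 15.7
ee_pos: [0.6249, -0.1187, 0.1027]
tcp_rot: [180.0, 0.1, 147.6]
wrist_force: [-4.1, 2.1, 4.8]
opening: 0.0118
```

```bash
python3 st.py
```

```text
15.7 [ 0.6249 -0.1187  0.1027] [1.7996e+02 6.0000e-02 1.4761e+02] F [-4.1  2.1  4.8] T [0.311 0.993 0.127] op 0.0118 qd6 59.6 q6 21.6
```

>>> play_rows --targets '[{"fingers": -1, "x": 0, "y": 0, "z": 0, "wx": 0, "wy": 0, "wz": 5}, {"fingers": -1, "x": 0, "y": 0, "z": 0, "wx": 0, "wy": 0, "wz": 10}]'

```text
time: 15.87
ee_pos: [0.625, -0.1186, 0.1027]
tcp_rot: [180.0, 0.1, 137.6]
wrist_force: [-4.7, 1.8, 4.4]
opening: 0.0119
```

```bash
python3 st.py
```

```text
15.8667 [ 0.625  -0.1186  0.1027] [1.7995e+02 5.0000e-02 1.3761e+02] F [-4.7  1.8  4.4] T [0.351 0.947 0.211] op 0.0119 qd6 59.6 q6 31.6
```

>>> play_rows --targets '[{"fingers": -1, "x": 0, "y": 0, "z": 0, "wx": 0, "wy": 0, "wz": 5}, {"fingers": -1, "x": 0, "y": 0, "z": 0, "wx": 0, "wy": 0, "wz": 10}]'

```text
time: 16.03
ee_pos: [0.625, -0.1186, 0.1027]
tcp_rot: [179.9, 0.0, 127.6]
wrist_force: [-3.6, 2.1, 4.5]
opening: 0.0118
```

```bash
python3 st.py
python3 - <<'E'
from m import *
f=([.6254,-.1189,.1],[180,0,127.86])
print(delta([.4652,-.1130,.142],147.86,f))
c=bot.get_calibration('wrist'); im,d=snap('wrist','w12'); pickle.dump(c,open('pics/w12.pkl','wb'))
E
python3 st.py
```

```text
16.0333 [ 0.625  -0.1186  0.1027] [1.7994e+02 4.0000e-02 1.2762e+02] F [-3.6  2.1  4.5] T [0.394 0.913 0.27 ] op 0.0118 qd6 59.5 q6 41.6
([0.103, -0.1229, -0.042], [0.0, 0.0, -20.0])
16.0833 [ 0.625  -0.1186  0.1027] [1.7993e+02 4.0000e-02 1.2727e+02] F [-5.2  2.5  6.1] T [ 0.484  1.082 -0.022] op 0.0121 qd6 -11.4 q6 42.0
```

View pics/w12.png

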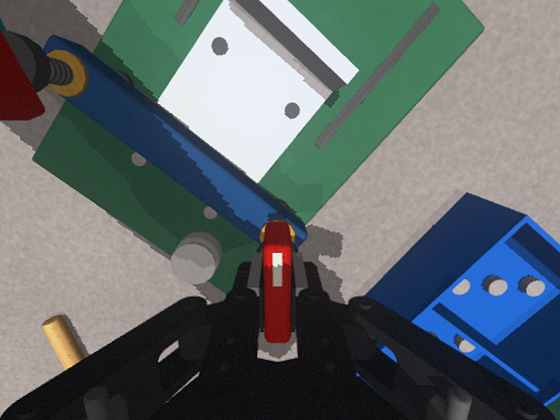

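>>> play_rows --targets '[{"fingers": 0.4, "x": 0, "y": 0, "z": 0, "wx": 0, "wy": 0, "wz": 0}, {"fingers": 0.4, "x": 0, "y": 0, "z": 0, "wx": 0, "wy": 0, "wz": 0}, {"fingers": 0.4, "x": 0, "y": 0, "z": -0.012, "wx": 0, "wy": 0, "wz": 0}, {"fingers": 0.4, "x": 0, "y": 0, "z": -0.042, "wx": 0, "wy": 0, "wz": 0}, {"fingers": 0.4, "x": 0.025, "y": -0.03, "z": -0.042, "wx": 0, "wy": 0, "wz": -5}, {"fingers": 0.4, "x": 0.05, "y": -0.06, "z": -0.042, "wx": 0, "wy": 0, "wz": -10}, {"fingers": 0.4, "x": 0.075, "y": -0.09, "z": -0.042, "wx": 0, "wy": 0, "wz": -15}, {"fingers": 0.4, "x": 0.097, "y": -0.116, "z": -0.042, "wx": 0, "wy": 0, "wz": -20}, {"fingers": 0.4, "x": 0.103, "y": -0.1229, "z": -0.042, "wx": 0, "wy": 0, "wz": -20}, {"fingers": 0.4, "x": 0.103, "y": -0.1229, "z": -0.042, "wx": 0, "wy": 0, "wz": -20}, {"fingers": 0.4, "x": 0.103, "y": -0.1229, "z": -0.015, "wx": 0, "wy": 0, "wz": -20}, {"fingers": -0.3, "x": 0.103, "y": -0.1229, "z": 0, "wx": 0, "wy": 0, "wz": -20}, {"fingers": -1, "x": 0.103, "y": -0.1229, "z": 0, "wx": 0, "wy": 0, "wz": -20}, {"fingers": -1, "x": 0.103, "y": -0.1229, "z": 0, "wx": 0, "wy": 0, "wz": -20}, {"fingers": -1, "x": 0.103, "y": -0.1229, "z": 0, "wx": 0, "wy": 0, "wz": -20}, {"fingers": -1, "x": 0.103, "y": -0.1229, "z": 0, "wx": 0, "wy": 0, "wz": -20}]'

```text
time: 17.42
ee_pos: [0.4658, -0.1131, 0.1019]
tcp_rot: [180.0, 0.1, 147.8]
wrist_force: [-1.1, -0.6, 1.1]
opening: 0.0124
```

```bash
python3 st.py
python3 - <<'E'
from m import *
c=bot.get_calibration('wrist'); im,d=snap('wrist','w13'); pickle.dump(c,open('pics/w13.pkl','wb'))
E
python3 st.py
```

```text
17.4167 [ 0.4658 -0.1131  0.1019] [1.7998e+02 8.0000e-02 1.4785e+02] F [-1.1 -0.6  1.1] T [-0.049  0.09  -0.094] op 0.0124 qd6 -0.1 q6 18.5
17.4667 [ 0.4658 -0.1132  0.1019] [1.7997e+02 1.0000e-01 1.4785e+02] F [-0.3 -0.4  2.2] T [-0.087 -0.05  -0.124] op 0.0121 qd6 0.0 q6 18.5
```

View pics/w13.png

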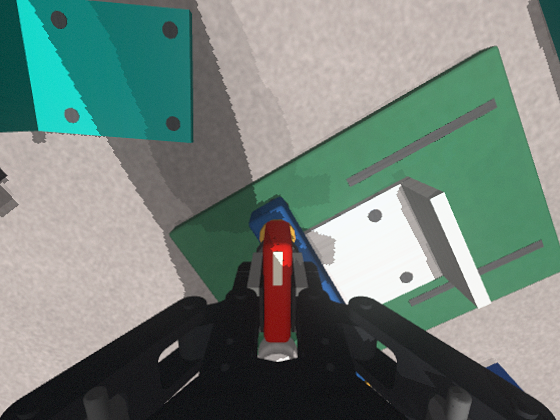

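>>> play_rows --targets '[{"fingers": -1, "x": 0, "y": 0, "z": 0, "wx": 0, "wy": 0, "wz": 5}, {"fingers": -1, "x": 0, "y": 0, "z": 0, "wx": 0, "wy": 0, "wz": 10}]'

```text
time: 17.63
ee_pos: [0.4658, -0.1132, 0.1019]
tcp_rot: [180.0, 0.1, 137.7]
wrist_force: [1.1, -1.2, 1.6]
opening: 0.0119
```

```bash
python3 st.py
```

```text
17.6333 [ 0.4658 -0.1132  0.1019] [1.7996e+02 1.2000e-01 1.3766e+02] F [ 1.1 -1.2  1.6] T [-0.276 -0.044  0.233] op 0.0119 qd6 60.5 q6 28.7
```

>>> play_rows --targets '[{"fingers": -1, "x": 0, "y": 0, "z": 0, "wx": 0, "wy": 0, "wz": 5}, {"fingers": -1, "x": 0, "y": 0, "z": 0, "wx": 0, "wy": 0, "wz": 10}]'

```text
time: 17.8
ee_pos: [0.4657, -0.1133, 0.1019]
tcp_rot: [179.9, 0.1, 127.6]
wrist_force: [0.7, -1.8, 2.9]
opening: 0.0123
```

```bash
python3 st.py
```

```text
17.8 [ 0.4657 -0.1133  0.1019] [1.7994e+02 1.1000e-01 1.2763e+02] F [ 0.7 -1.8  2.9] T [-0.302 -0.036  0.288] op 0.0123 qd6 59.6 q6 38.7
```

>>> play_rows --targets '[{"fingers": -1, "x": 0, "y": 0, "z": 0, "wx": 0, "wy": 0, "wz": 5}, {"fingers": -1, "x": 0, "y": 0, "z": 0, "wx": 0, "wy": 0, "wz": 10}]'

```text
time: 17.97
ee_pos: [0.4656, -0.1133, 0.1019]
tcp_rot: [179.9, 0.1, 117.6]
wrist_force: [0.3, -1.6, 2.0]
opening: 0.0124
```

```bash
python3 st.py;  python3 - <<'E'
from h import *
f=([.4656,-.1130,.1],[180,0,117.86])
print(delta([.6251,-.1188,.142],127.86,f))
E
```

```text
17.9667 [ 0.4656 -0.1133  0.1019] [1.7993e+02 1.0000e-01 1.1763e+02] F [ 0.3 -1.6  2. ] T [-0.411  0.074  0.329] op 0.0124 qd6 59.5 q6 48.7
([-0.0797, 0.1383, -0.042], [0.0, 0.0, -10.0])
```

>>> play_rows --targets '[{"fingers": 0.4, "x": 0, "y": 0, "z": 0, "wx": 0, "wy": 0, "wz": 0}, {"fingers": 0.4, "x": 0, "y": 0, "z": 0, "wx": 0, "wy": 0, "wz": 0}, {"fingers": 0.4, "x": 0, "y": 0, "z": -0.012, "wx": 0, "wy": 0, "wz": 0}, {"fingers": 0.4, "x": 0, "y": 0, "z": -0.042, "wx": 0, "wy": 0, "wz": 0}, {"fingers": 0.4, "x": -0.02, "y": 0.034, "z": -0.042, "wx": 0, "wy": 0, "wz": -3}, {"fingers": 0.4, "x": -0.04, "y": 0.069, "z": -0.042, "wx": 0, "wy": 0, "wz": -6}, {"fingers": 0.4, "x": -0.06, "y": 0.104, "z": -0.042, "wx": 0, "wy": 0, "wz": -9}, {"fingers": 0.4, "x": -0.076, "y": 0.132, "z": -0.042, "wx": 0, "wy": 0, "wz": -10}, {"fingers": 0.4, "x": -0.0797, "y": 0.1383, "z": -0.042, "wx": 0, "wy": 0, "wz": -10}, {"fingers": 0.4, "x": -0.0797, "y": 0.1383, "z": -0.042, "wx": 0, "wy": 0, "wz": -10}, {"fingers": 0.4, "x": -0.0797, "y": 0.1383, "z": -0.015, "wx": 0, "wy": 0, "wz": -10}, {"fingers": -0.3, "x": -0.0797, "y": 0.1383, "z": -0.001, "wx": 0, "wy": 0, "wz": -10}, {"fingers": -1, "x": -0.0797, "y": 0.1383, "z": -0.001, "wx": 0, "wy": 0, "wz": -10}, {"fingers": -1, "x": -0.0797, "y": 0.1383, "z": -0.001, "wx": 0, "wy": 0, "wz": -10}, {"fingers": -1, "x": -0.0797, "y": 0.1383, "z": -0.001, "wx": 0, "wy": 0, "wz": -10}, {"fingers": -1, "x": -0.0797, "y": 0.1383, "z": -0.001, "wx": 0, "wy": 0, "wz": -10}, {"fingers": -1, "x": -0.0797, "y": 0.1383, "z": -0.001, "wx": 0, "wy": 0, "wz": -5}, {"fingers": -1, "x": -0.0797, "y": 0.1383, "z": -0.001, "wx": 0, "wy": 0, "wz": 0}]'

```text
time: 19.47
ee_pos: [0.6248, -0.1183, 0.1038]
tcp_rot: [179.9, 0.0, 117.7]
wrist_force: [0.3, 4.9, 2.3]
opening: 0.0119
```

```bash
python3 st.py
```

```text
19.4667 [ 0.6248 -0.1183  0.1038] [1.7986e+02 4.0000e-02 1.1771e+02] F [0.3 4.9 2.3] T [0.659 0.112 0.345] op 0.0119 qd6 60.5 q6 51.5
```

>>> play_rows --targets '[{"fingers": -1, "x": 0, "y": 0, "z": 0, "wx": 0, "wy": 0, "wz": 4}, {"fingers": -1, "x": 0, "y": 0, "z": 0, "wx": 0, "wy": 0, "wz": 8}]'

```text
time: 19.63
ee_pos: [0.6249, -0.1182, 0.1038]
tcp_rot: [179.8, 0.0, 109.7]
wrist_force: [0.9, 3.3, 0.8]
opening: 0.0118
```

```bash
python3 st.py;  python3 - <<'E'
from h import *
c=bot.get_calibration('wrist'); im,d=snap('wrist','w14')
f=([.6252,-.1188,.1],[180,0,109.86])
print(delta([.4655,-.1130,.142],117.86,f))
E
```

```text
19.6333 [ 0.6249 -0.1182  0.1038] [1.7985e+02 3.0000e-02 1.0972e+02] F [0.9 3.3 0.8] T [0.661 0.036 0.284] op 0.0118 qd6 47.4 q6 59.5
([0.0597, -0.1482, -0.042], [-0.0, 0.0, -8.0])
```

View pics/w14.png

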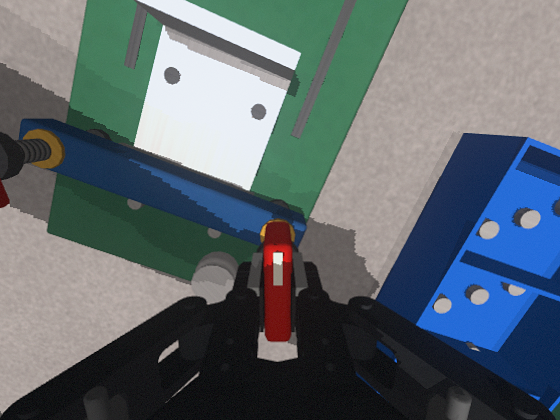

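>>> play_rows --targets '[{"fingers": 0.4, "x": 0, "y": 0, "z": 0, "wx": 0, "wy": 0, "wz": 0}, {"fingers": 0.4, "x": 0, "y": 0, "z": 0, "wx": 0, "wy": 0, "wz": 0}, {"fingers": 0.4, "x": 0, "y": 0, "z": -0.012, "wx": 0, "wy": 0, "wz": 0}, {"fingers": 0.4, "x": 0, "y": 0, "z": -0.042, "wx": 0, "wy": 0, "wz": 0}, {"fingers": 0.4, "x": 0.015, "y": -0.037, "z": -0.042, "wx": 0, "wy": 0, "wz": -2}, {"fingers": 0.4, "x": 0.03, "y": -0.074, "z": -0.042, "wx": 0, "wy": 0, "wz": -4}, {"fingers": 0.4, "x": 0.045, "y": -0.111, "z": -0.042, "wx": 0, "wy": 0, "wz": -6}, {"fingers": 0.4, "x": 0.057, "y": -0.141, "z": -0.042, "wx": 0, "wy": 0, "wz": -8}, {"fingers": 0.4, "x": 0.0597, "y": -0.1482, "z": -0.042, "wx": 0, "wy": 0, "wz": -8}, {"fingers": 0.4, "x": 0.0597, "y": -0.1482, "z": -0.042, "wx": 0, "wy": 0, "wz": -8}, {"fingers": 0.4, "x": 0.0597, "y": -0.1482, "z": -0.015, "wx": 0, "wy": 0, "wz": -8}, {"fingers": -0.3, "x": 0.0597, "y": -0.1482, "z": -0.001, "wx": 0, "wy": 0, "wz": -8}, {"fingers": -1, "x": 0.0597, "y": -0.1482, "z": -0.001, "wx": 0, "wy": 0, "wz": -8}, {"fingers": -1, "x": 0.0597, "y": -0.1482, "z": -0.001, "wx": 0, "wy": 0, "wz": -8}, {"fingers": -1, "x": 0.0597, "y": -0.1482, "z": -0.001, "wx": 0, "wy": 0, "wz": -8}, {"fingers": -1, "x": 0.0597, "y": -0.1482, "z": -0.001, "wx": 0, "wy": 0, "wz": -8}, {"fingers": -1, "x": 0.0597, "y": -0.1482, "z": -0.001, "wx": 0, "wy": 0, "wz": -4}, {"fingers": -1, "x": 0.0597, "y": -0.1482, "z": -0.001, "wx": 0, "wy": 0, "wz": 0}]'

```text
time: 21.18
ee_pos: [0.4655, -0.1132, 0.1039]
tcp_rot: [179.9, 0.1, 109.7]
wrist_force: [-0.1, -0.6, 1.5]
opening: 0.0121
```

```bash
python3 st.py
```

```text
21.1833 [ 0.4655 -0.1132  0.1039] [1.7993e+02 7.0000e-02 1.0972e+02] F [-0.1 -0.6  1.5] T [-0.214  0.028  0.341] op 0.0121 qd6 48.4 q6 56.6
```

>>> play_rows --targets '[{"fingers": -1, "x": 0, "y": 0, "z": 0, "wx": 0, "wy": 0, "wz": 4}]'

```text
time: 21.27
ee_pos: [0.4654, -0.1132, 0.1039]
tcp_rot: [179.9, 0.1, 105.7]
wrist_force: [-0.9, -1.9, 1.3]
opening: 0.012
```

```bash
python3 st.py;  python3 - <<'E'
from m import *
c=bot.get_calibration('wrist'); im,d=snap('wrist','w15')
f=([.4655,-.1130,.1],[180,0,105.86])
print(delta([.4655,-.1130,.15],105.86,f),delta([.5474,0.0,.15],105.86,f),delta([.5474,-.0,.09],177.9,f))
E
python3 st.py
```

```text
21.2667 [ 0.4654 -0.1132  0.1039] [1.7993e+02 6.0000e-02 1.0569e+02] F [-0.9 -1.9  1.3] T [-0.235  0.134  0.37 ] op 0.012 qd6 47.7 q6 60.6
([0.0, 0.0, -0.05], [0.0, 0.0, 0.0]) ([0.0863, 0.1097, -0.05], [0.0, 0.0, 0.0]) ([0.0863, 0.1097, 0.01], [0.0, 0.0, -72.04])
21.3167 [ 0.4654 -0.1132  0.1039] [1.7992e+02 7.0000e-02 1.0541e+02] F [ 0.1 -0.7  1.7] T [-0.199  0.067  0.151] op 0.0117 qd6 -9.3 q6 60.9
```

View pics/w15.png

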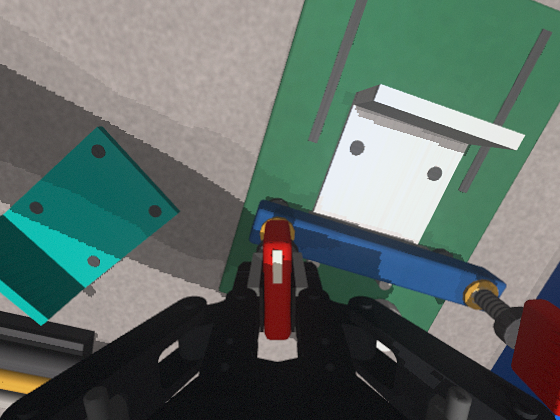

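Run:
```python
from h import *
f=([.4655,-.1130,.101],[180,0,105.86])
print(delta([.6251,-.1186,.142],109.6,f))
```

```text
([-0.049, 0.152, -0.041], [0.0, 0.0, -3.74])
```

>>> play_rows --targets '[{"fingers": 0.4, "x": 0, "y": 0, "z": 0, "wx": 0, "wy": 0, "wz": 0}, {"fingers": 0.4, "x": 0, "y": 0, "z": 0, "wx": 0, "wy": 0, "wz": 0}, {"fingers": 0.4, "x": 0, "y": 0, "z": -0.012, "wx": 0, "wy": 0, "wz": 0}, {"fingers": 0.4, "x": 0, "y": 0, "z": -0.042, "wx": 0, "wy": 0, "wz": 0}, {"fingers": 0.4, "x": -0.012, "y": 0.038, "z": -0.042, "wx": 0, "wy": 0, "wz": -1}, {"fingers": 0.4, "x": -0.024, "y": 0.076, "z": -0.042, "wx": 0, "wy": 0, "wz": -2}, {"fingers": 0.4, "x": -0.036, "y": 0.114, "z": -0.042, "wx": 0, "wy": 0, "wz": -3.7}, {"fingers": 0.4, "x": -0.047, "y": 0.145, "z": -0.042, "wx": 0, "wy": 0, "wz": -3.7}, {"fingers": 0.4, "x": -0.049, "y": 0.152, "z": -0.042, "wx": 0, "wy": 0, "wz": -3.7}, {"fingers": 0.4, "x": -0.049, "y": 0.152, "z": -0.042, "wx": 0, "wy": 0, "wz": -3.7}, {"fingers": 0.4, "x": -0.049, "y": 0.152, "z": -0.015, "wx": 0, "wy": 0, "wz": -3.7}, {"fingers": -0.3, "x": -0.049, "y": 0.152, "z": -0.001, "wx": 0, "wy": 0, "wz": -3.7}, {"fingers": -1, "x": -0.049, "y": 0.152, "z": -0.001, "wx": 0, "wy": 0, "wz": -3.7}, {"fingers": -1, "x": -0.049, "y": 0.152, "z": -0.001, "wx": 0, "wy": 0, "wz": -3.7}, {"fingers": -1, "x": -0.049, "y": 0.152, "z": -0.001, "wx": 0, "wy": 0, "wz": -3.7}, {"fingers": -1, "x": -0.049, "y": 0.152, "z": -0.001, "wx": 0, "wy": 0, "wz": -3.7}, {"fingers": -1, "x": -0.049, "y": 0.152, "z": -0.001, "wx": 0, "wy": 0, "wz": 0}]'

```text
time: 22.73
ee_pos: [0.6249, -0.1183, 0.1058]
tcp_rot: [179.8, 0.0, 106.0]
wrist_force: [2.1, 2.5, 1.8]
opening: 0.0117
```

```bash
python3 st.py
python3 - <<'E'
from h import *
f=([.6251,-.1186,.101],[180,0,105.86])
print(delta([.56,0.03,.145],105.86,f),delta([.5474,0.03,.145],177.9,f))
E
```

```text
22.7333 [ 0.6249 -0.1183  0.1058] [1.7984e+02 4.0000e-02 1.0595e+02] F [2.1 2.5 1.8] T [ 0.358 -0.186  0.29 ] op 0.0117 qd6 49.4 q6 63.3
([0.1607, -0.022, -0.044], [0.0, 0.0, 0.0]) ([0.1642, -0.0341, -0.044], [0.0, 0.0, -72.04])
```

Run:
```python
from h import *
f=([.6251,-.1186,.103],[180,0,105.86])
print(delta([.5474,-0.009,.148],177.9,f))
```

```text
([0.1267, -0.0448, -0.045], [0.0, 0.0, -72.04])
```

>>> play_rows --targets '[{"fingers": 0.4, "x": 0, "y": 0, "z": 0, "wx": 0, "wy": 0, "wz": 0}, {"fingers": 0.4, "x": 0, "y": 0, "z": 0, "wx": 0, "wy": 0, "wz": 0}, {"fingers": 0.4, "x": 0, "y": 0, "z": -0.012, "wx": 0, "wy": 0, "wz": 0}, {"fingers": 0.4, "x": 0, "y": 0, "z": -0.045, "wx": 0, "wy": 0, "wz": 0}, {"fingers": 0.4, "x": 0.03, "y": -0.011, "z": -0.045, "wx": 0, "wy": 0, "wz": -7}, {"fingers": 0, "x": 0.06, "y": -0.022, "z": -0.045, "wx": 0, "wy": 0, "wz": -14}, {"fingers": -1, "x": 0.1, "y": -0.035, "z": -0.045, "wx": 0, "wy": 0, "wz": -21}, {"fingers": -1, "x": 0.1267, "y": -0.0448, "z": -0.045, "wx": 0, "wy": 0, "wz": -72}, {"fingers": -1, "x": 0.1267, "y": -0.0448, "z": -0.045, "wx": 0, "wy": 0, "wz": -72}, {"fingers": -1, "x": 0.1267, "y": -0.0448, "z": -0.045, "wx": 0, "wy": 0, "wz": -72}, {"fingers": -1, "x": 0.1267, "y": -0.0448, "z": -0.03, "wx": 0, "wy": 0, "wz": -72}, {"fingers": -1, "x": 0.1267, "y": -0.0448, "z": 0, "wx": 0, "wy": 0, "wz": -72}, {"fingers": -1, "x": 0.1267, "y": -0.0448, "z": 0.025, "wx": 0, "wy": 0, "wz": -72}, {"fingers": -1, "x": 0.1267, "y": -0.0448, "z": 0.025, "wx": 0, "wy": 0, "wz": -72}, {"fingers": -1, "x": 0.1267, "y": -0.0448, "z": 0.025, "wx": 0, "wy": 0, "wz": -72}, {"fingers": -1, "x": 0.1267, "y": -0.0448, "z": 0.025, "wx": 0, "wy": 0, "wz": -72}]'

```text
time: 24.07
ee_pos: [0.547, -0.009, 0.08]
tcp_rot: [-180.0, 0.1, 177.8]
wrist_force: [-0.7, -0.1, -0.3]
opening: 0.0002
```

```bash
python3 st.py
cat > strip.py <<'E'
from m import *
import sys
def prof(k,o=np.array([.5433,-.1163])):
    a=np.radians(-2.09); X=np.array([np.cos(a),np.sin(a)]); Y=np.array([-np.sin(a),np.cos(a)])
    c=pickle.load(open(f'pics/{k}.pkl','rb')); d=np.load(f'pics/{k}.npy'); im=cv2.imread(f'pics/{k}.png')
    vv,uu=np.mgrid[0:420,0:560]; W=px2w(c,np.stack([uu,vv],-1).reshape(-1,2),d.reshape(-1)).reshape(420,560,3)
    jx=((W[...,:2]-o)@X)*1000; jy=((W[...,:2]-o)@Y)*1000; z=W[...,2]*1000; B=im.mean(2)
    blue=im[...,0].astype(int)-im[...,2]
    ok=d>0
    for x0 in (-45,-35,-25,-15,0,15,25,35,45):
        m=ok&(abs(jx-x0)<2.5)&(jy>8.3)&(jy<13.5)&(z<54)&(z>24.5)
        dark=m&(B>60)&(B<95)&(abs(blue)<20)&(z>29.5); blk=m&(B<50)&(z<45); plate=m&(B>140)&(z<30)
        top=ok&(abs(jx-x0)<2.5)&(abs(jy)<10)&(z>60)&(z<95)
        f=lambda q: (len(z[q]),np.percentile(z[q],[2,10,50,98]).round(1).tolist()) if q.sum()>3 else None
        print(x0,'strip',f(dark),'pad',f(blk),'plate',f(plate),'bartop',f(top))
for k in sys.argv[1:]: print(k); prof(k)
E
python3 - <<'E'
from m import *
c=bot.get_calibration('wrist'); im,d=snap('wrist','w16'); pickle.dump(c,open('pics/w16.pkl','wb'))
E
python3 strip.py w5 w16
```

```text
24.0667 [ 0.547 -0.009  0.08 ] [-1.8000e+02  7.0000e-02  1.7775e+02] F [-0.7 -0.1 -0.3] T [ 0.021 -0.012  0.006] op 0.0002 qd6 3.4 q6 1.3
w5
-45 strip (74, [39.7, 41.1, 45.2, 50.1]) pad None plate (62, [26.4, 26.8, 27.5, 28.6]) bartop (450, [83.3, 83.8, 84.6, 85.8])
-35 strip (74, [39.5, 40.5, 44.7, 49.9]) pad (30, [31.7, 32.3, 34.3, 37.1]) plate (62, [26.6, 27.0, 27.6, 28.8]) bartop (413, [83.3, 83.8, 84.5, 85.8])
-25 strip (64, [40.3, 40.9, 45.0, 49.8]) pad None plate (55, [26.3, 26.9, 27.7, 28.8]) bartop (391, [83.5, 83.8, 84.5, 85.7])
-15 strip (62, [40.1, 41.4, 44.8, 49.4]) pad None plate (47, [26.2, 26.5, 27.4, 28.5]) bartop (366, [83.4, 83.8, 84.5, 85.6])
0 strip (58, [40.3, 41.0, 45.5, 49.5]) pad None plate (50, [26.5, 26.7, 27.6, 28.5]) bartop (337, [83.3, 83.8, 84.5, 85.5])
15 strip (55, [39.6, 41.0, 44.8, 49.5]) pad None plate (42, [26.5, 26.9, 27.6, 28.8]) bartop (311, [83.3, 83.9, 84.5, 85.7])
25 strip (54, [39.8, 41.0, 44.4, 49.7]) pad None plate (44, [26.5, 26.9, 27.6, 28.8]) bartop (297, [83.5, 83.9, 84.6, 85.7])
35 strip (50, [39.3, 40.8, 44.3, 50.2]) pad (20, [32.3,
[... 677 characters left out ...]
 plate (40, [26.3, 26.9, 27.6, 29.0]) bartop (241, [77.1, 77.6, 78.2, 79.6])
0 strip (35, [34.5, 35.1, 38.5, 43.6]) pad None plate (41, [26.6, 26.8, 27.3, 28.6]) bartop (229, [77.0, 77.5, 78.3, 79.3])
15 strip (32, [34.1, 34.6, 38.8, 46.6]) pad None plate (37, [26.3, 26.4, 27.4, 28.7]) bartop (209, [77.1, 77.6, 78.3, 79.3])
25 strip (27, [34.3, 34.9, 38.3, 43.2]) pad None plate (31, [26.2, 26.7, 27.4, 28.6]) bartop (199, [77.1, 77.6, 78.3, 79.5])
35 strip (31, [34.5, 34.9, 38.6, 42.6]) pad None plate (24, [26.7, 26.9, 27.7, 28.6]) bartop (203, [77.1, 77.5, 78.2, 79.5])
45 strip (30, [34.1, 34.7, 38.9, 47.5]) pad None plate (32, [26.6, 26.7, 27.4, 28.6]) bartop (190, [77.2, 77.6, 78.3, 79.5])
```

View pics/w16.png

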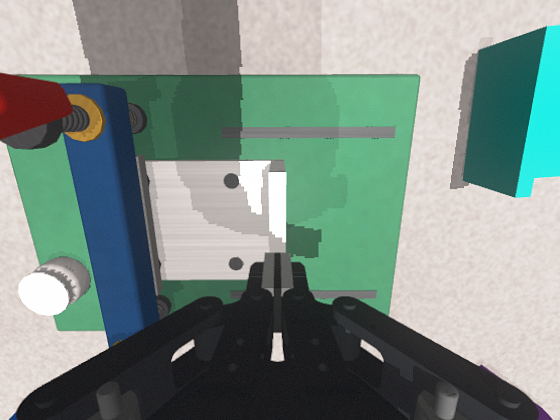

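```bash
python3 - <<'E'
from m import *
o=np.array([.5433,-.1163]); a=np.radians(-2.09); X=np.array([np.cos(a),np.sin(a)]); Y=np.array([-np.sin(a),np.cos(a)])
def go(k,rows,us):
    c=pickle.load(open(f'pics/{k}.pkl','rb')); d=np.load(f'pics/{k}.npy'); im=cv2.imread(f'pics/{k}.png').mean(2)
    T=np.linalg.inv(np.array(c['camera_from_world'])); C=T[:3,3]
    ys=[];zs_pl=[];E=[];S=[]
    for r in rows:
        B=im[r,us[0]:us[1]]; u=np.arange(*us)
        W=px2w(c,np.c_[u,np.full_like(u,r)],d[r,u]); jy=(W[:,:2]-o)@Y
        blk=np.where(B<45)[0]
        if len(blk)==0: print(r,'no black',B.round().tolist()); continue
        i=blk[-1]
        # edge blk->plate
        pl=np.median(B[i+3:i+8]); bl=B[blk].min(); part=sum((pl-B[j])/(pl-bl) for j in(i+1,i+2)); e=u[i]+.5+np.clip(part,0,2)
        j=blk[0]; st=np.median(B[max(0,j-5):j-1]); part=(st-B[j-1])/(st-bl); s=u[j]-.5-np.clip(part,0,1)
        ys+=list(jy[blk]); zs_pl.append(np.median(W[i+3:i+9,2])); E.append((e,r)); S.append((s,r))
    y0=np.mean(ys)
    def z_at(uv,y):
        P=px2w(c,[uv],[.2])[0]; D=P-C; t=(y-(C[:2]-o)@Y)/(D[:2]@Y); return (C+t*D)[2]*1000
    print(k,'y0',(y0*1000).round(2),len(ys),'edge z',[round(z_at(e,y0),2) for e in E],'mean',np.mean([z_at(e,y0) for e in E]).round(2),'padtop z',np.mean([z_at(e,y0) for e in S]).round(2),'plate',(np.mean(zs_pl)*1000).round(2))
go('w5',range(184,194),(110,145)); go('w5',range(278,288),(125,160))
go('w16',range(178,186),(140,165)); go('w16',range(260,268),(150,175))
E
python3 - <<'E'
import cv2
im=cv2.imread('pics/w16.png'); cv2.imwrite('pics/w16c.png',cv2.resize(im[140:300,100:200],None,fx=6,fy=3.6,interpolation=cv2.INTER_CUBIC))
E
```

```text
w5 y0 10.37 48 edge z [np.float64(33.75), np.float64(33.34), np.float64(32.86), np.float64(32.43), np.float64(32.47), np.float64(33.0), np.float64(33.24), np.float64(33.79), np.float64(34.03), np.float64(34.31)] mean 33.32 padtop z nan plate 27.5
w5 y0 12.91 48 edge z [np.float64(39.11), np.float64(38.64), np.float64(38.51), np.float64(38.12), np.float64(37.7), np.float64(37.79), np.float64(38.24), np.float64(38.88), np.float64(39.14), np.float64(39.68)] mean 38.58 padtop z nan plate 27.48
178 no black [130.0, 95.0, 76.0, 78.0, 79.0, 78.0, 79.0, 52.0, 81.0, 160.0, 182.0, 179.0, 177.0, 176.0, 201.0, 209.0, 208.0, 207.0, 208.0, 210.0, 210.0, 209.0, 210.0, 210.0, 211.0]
182 no black [125.0, 115.0, 86.0, 77.0, 77.0, 78.0, 77.0, 78.0, 47.0, 111.0, 167.0, 176.0, 178.0, 176.0, 174.0, 196.0, 207.0, 207.0, 209.0, 210.0, 207.0, 210.0, 209.0, 212.0, 209.0]
183 no black [120.0, 114.0, 85.0, 75.0, 79.0, 79.0, 80.0, 81.0, 47.0, 115.0, 166.0, 178.0, 178.0, 174.0, 176.0, 198.0, 206.0, 208.0, 206.0, 207.0, 207.0, 208.0, 207.0, 208.0, 208.0]
185 no black [115.0, 130.0, 95.0, 76.0, 78.0, 78.0, 78.0, 75
[... 188 characters left out ...]
at64(26.92), np.float64(28.7)] mean 27.57 padtop z 30.49 plate 27.79
260 no black [62.0, 111.0, 118.0, 90.0, 74.0, 78.0, 78.0, 79.0, 58.0, 104.0, 161.0, 174.0, 170.0, 169.0, 169.0, 166.0, 189.0, 200.0, 198.0, 199.0, 198.0, 199.0, 198.0, 199.0, 200.0]
261 no black [47.0, 108.0, 128.0, 95.0, 78.0, 77.0, 78.0, 77.0, 65.0, 50.0, 148.0, 173.0, 171.0, 170.0, 184.0, 193.0, 196.0, 200.0, 199.0, 199.0, 198.0, 200.0, 200.0, 197.0, 200.0]
266 no black [47.0, 72.0, 115.0, 113.0, 83.0, 75.0, 76.0, 79.0, 75.0, 57.0, 104.0, 161.0, 174.0, 172.0, 192.0, 204.0, 200.0, 200.0, 201.0, 203.0, 200.0, 201.0, 203.0, 201.0, 202.0]
w16 y0 13.08 6 edge z [np.float64(35.6), np.float64(52.1), np.float64(52.33), np.float64(52.55), np.float64(53.0)] mean 49.12 padtop z 53.89 plate 37.0
  return _methods._mean(a, axis=axis, dtype=dtype,
  ret = ret.dtype.type(ret / rcount)
```

View pics/w16c.png

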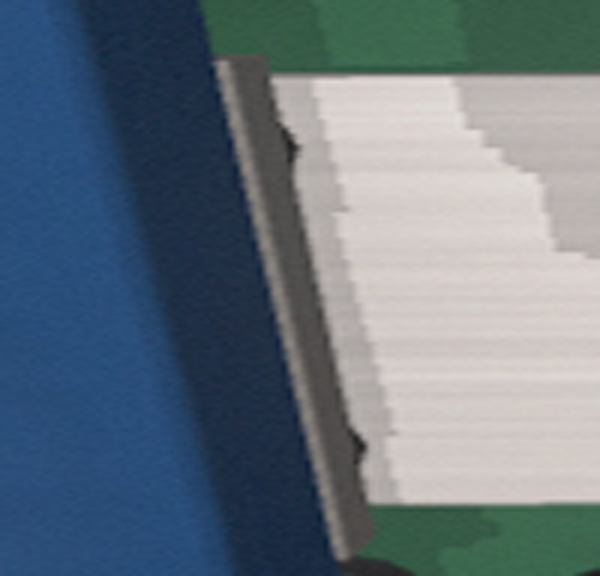

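>>> play_rows --targets '[{"fingers": -1, "x": 0, "y": 0, "z": -0.03, "wx": 0, "wy": 0, "wz": 0}, {"fingers": -1, "x": 0, "y": 0, "z": -0.07, "wx": 0, "wy": 0, "wz": 0}, {"fingers": -1, "x": 0, "y": 0, "z": -0.11, "wx": 0, "wy": 0, "wz": 0}, {"fingers": -1, "x": 0.02, "y": 0.02, "z": -0.15, "wx": 0, "wy": 0, "wz": 0}, {"fingers": -1, "x": 0.03, "y": 0.03, "z": -0.17, "wx": 0, "wy": 0, "wz": 0}, {"fingers": -1, "x": 0.03, "y": 0.03, "z": -0.17, "wx": 0, "wy": 0, "wz": 0}, {"fingers": -1, "x": 0.03, "y": 0.03, "z": -0.17, "wx": 0, "wy": 0, "wz": 0}]'

```text
time: 24.7
ee_pos: [0.5184, 0.0226, 0.2519]
tcp_rot: [180.0, 0.3, 177.8]
wrist_force: [0.9, -0.3, -0.3]
opening: -0.0001
```

```bash
python3 st.py
python3 - <<'E'
from m import *
c=bot.get_calibration('wrist'); im,d=snap('wrist','w17'); pickle.dump(c,open('pics/w17.pkl','wb'))
analyse(c,im,d,(.40,.69,-.24,.12),'w17')
# full wings regardless of window, at z>.147
hsv=cv2.cvtColor(im,cv2.COLOR_BGR2HSV); red=((hsv[...,0]<8)|(hsv[...,0]>172))&(hsv[...,1]>150)
vv,uu=np.mgrid[0:420,0:560]; W=px2w(c,np.stack([uu,vv],-1).reshape(-1,2),d.reshape(-1)).reshape(420,560,3)
for lo,hi in((.43,.5),(.59,.66)):
    m=red&(W[...,2]>.151)&(W[...,0]>lo)&(W[...,0]<hi)&(W[...,1]<-.05)&(W[...,1]>-.2); r=cv2.minAreaRect((W[m][:,:2]*1000).astype(np.float32)); print('wing',m.sum(),r)
xs=np.arange(.40,.70,.0003); g=(hsv[...,0]>50)&(hsv[...,0]<85)&(hsv[...,1]>70)
for yy in(.03,.06):
    px=w2px(c,np.c_[xs,np.full_like(xs,yy),np.full_like(xs,.02)]); v=np.array([g[int(round(q[1])),int(round(q[0]))] if 0<=q[0]<559.5 and 0<=q[1]<419.5 else False for q in px]); i=np.where(v)[0]; print(yy,xs[i[0]],xs[i[-1]],(xs[i[0]]+xs[i[-1]])/2)
im,d=snap('scene','s17'); cv2.imwrite('pics/s17c.png',cv2.resize(im[170:290,205:345],None,fx=5.5,fy=5,interpolation=cv2.INTER_CUBIC))
E
```

```text
24.7 [0.5184 0.0226 0.2519] [179.98   0.33 177.76] F [ 0.9 -0.3 -0.3] T [ 0.005 -0.066 -0.027] op -0.0001 qd6 -1.0 q6 4.7
w17 wing_near rect [ 462.7 -110.6] [12.4 53.8] 15.34 n 760 zmed 0.1552
w17 wing_far rect [ 618.6 -116.8] [15.9 54.7] 15.6 n 559 zmed 0.1546
w17 bed+ rect [703.2  14.5] [953.1 529. ] 87.78 n 74058 zmed 0.3352
w17 plate rect [544.4 -56.3] [103.7 100.5] 87.75 n 4422 zmed 0.0274
w17 legtop rect [545.5  -8.5] [10.9 99.8] 87.99 n 688 zmed 0.0773
w17 bartop rect [ 541.6 -113.2] [ 24.7 143. ] 87.94 n 1317 zmed 0.0786
wing 733 ((463.1388854980469, -112.96775817871094), (12.610452651977539, 51.554359436035156), 15.382004737854004)
wing 465 ((621.8906860351562, -118.5420150756836), (12.783636093139648, 51.04911422729492), 15.84716796875)
0.03 0.4387000000000029 0.6310000000000173 0.5348500000000102
0.06 0.439900000000003 0.6574000000000193 0.5486500000000112
```

View pics/w17.png

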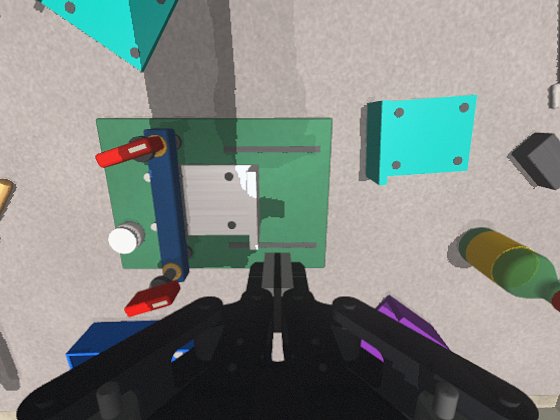

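View pics/s17c.png

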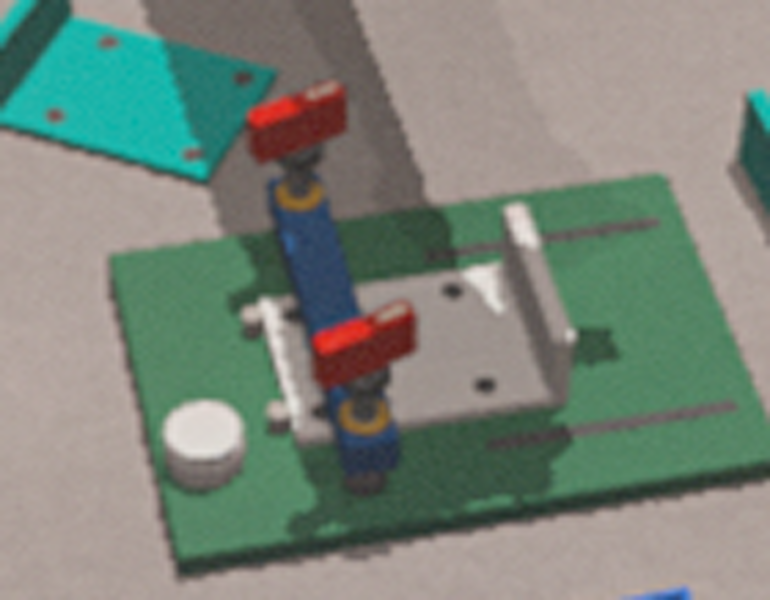

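Run:
```python
from m import *
a=np.radians(-2.09); X=np.array([np.cos(a),np.sin(a)])
for k,box in(('w11',(40,180,225,275)),('w6',(205,300,240,275))):
    c=pickle.load(open(f'pics/{k}.pkl','rb')); d=np.load(f'pics/{k}.npy'); im=cv2.imread(f'pics/{k}.png')
    cv2.imwrite(f'pics/{k}n.png',cv2.resize(im[box[0]:box[1],box[2]:box[3]],None,fx=8,fy=4,interpolation=cv2.INTER_CUBIC))
```

```text
(no output)
```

View pics/w11n.png

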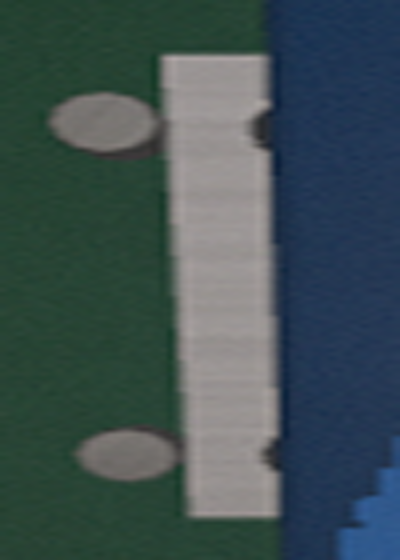

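Run:
```python
from m import *
a=np.radians(-2.09); X=np.array([np.cos(a),np.sin(a)]);Y=np.array([-np.sin(a),np.cos(a)])
c=pickle.load(open('pics/w11.pkl','rb'))
p=px2plane(c,[[238,70.75],[241.1,153.75]],.0355)[:,:2]*1000; q=px2plane(c,[[245.3,53.75],[248.6,169.25]],.0275)[:,:2]*1000
print('pins',p@X,p@Y,'mid',(p@X).mean(),'plate nose',q@X,q@Y,'mid',(q@X).mean())
d=p[1]-p[0]; e=q[1]-q[0]; print(np.degrees(np.arctan2(d[1],d[0])),np.degrees(np.arctan2(e[1],e[0])))
```

```text
pins [512.6218498  582.26141062] [-130.14664596 -129.9375021 ] mid 547.4416302101097 plate nose [498.13485391 597.87427896] [-124.32119841 -124.1783818 ] mid 548.0045664369951
-1.91792791193409 -2.0079583868150115
```

Run:
```python
from h import *
print(bot.job_done())
```

```text
the job is handed in; nothing more can be done
None
```

I slid the bracket in against both stop pins, let go, and screwed the bar down with the two knobs in turn. The job is handed in at about 25 s of the 72 s allowed.

**What I did**
- **Bracket:** I crept up on the pins in steps of about 1 mm. The highest push I read was 14 N, of which roughly 5 N was sliding friction.
- **Knobs:** I turned them alternately: near 30°, far 50°, near 60°, far 68°, near 72°, far 72°. One end was never more than about 2.6 mm ahead of the other.

**Last checks**
- **Squareness:** before the clamping was finished, the nose was touching both pin faces. It was square to them within about 0.1° and about 0.6 mm off their middle.
- **After clamping:** the plate still sat within about 1 mm of the bed's mid-line.
- **Level:** the bar's top read 78.4 mm at one end of the 90 mm I measured and 78.3 mm at the other, down about 6.2 mm. Both knob wings stood at the same angle within 0.5°.
- **Pads:** the gap before clamping was 3.4 to 4.0 mm, so each pad should be pushed in about 2.5 mm, give or take 0.4. I worked this out from depth readings and did not measure it directly.

**What failed or disagreed**
- **Fingertips:** they turned out to be about 28 mm behind the reported TCP, not 11 mm ahead of it. My leg grip therefore only pinched the leg's top edge, and my first two grips on the near knob closed on air above the wing. I corrected the height after that.
- **Knob torque:** the last near reading (0.37 N m) fits half travel. The last far reading (0.29 N m) is lower than the roughly 0.35 expected. The readings scatter by about 0.05, so I relied on the geometry.
- **Screw mid-line:** its position differed by up to 2 mm depending on how I measured it. I trusted the same-image comparison with the pins and the bed.

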